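# Hang the wire basket from the S-hook on the rail

### The arm

A 6-joint arm with a two-finger parallel gripper is mounted at the origin on a cart in front of the work surface, level with it; the furniture and walls round the work are solid. World frame = base frame: x ahead of the robot, y to its left, z up, the work surface at z = 0. Lengths are in mm, angles in rad, forces in N, time in s.
With the tool pointing down it reaches from about 425 to 1125 mm from the base axis. Payload 14.9 kg.
Tool frame: the origin (TCP) lies midway between the tips of the shut fingers; the grasp point (between the pads) lies 19 mm behind it; z points along the fingers, y is the line along which they close (so a half turn about z gives the same grasp; the last joint's range is limited). The gripper opens to 91 mm and grips with 3 to 60 N. Pads are 32 mm wide; open, the fingers measure 118 mm over their backs; the gripper's body (76 mm by 178 mm) begins 60 mm behind the grasp point.
Start: joints at [-0.767, 0.379, 1.734, -0, 1.028, -0.033], TCP at [519.756, -468.905, 213.932] pointing down, gripper open.
Joint ranges: [-2.77, 2.77], [-0.74, 2.19], [0, 2.66], [-1.06, 4.2], [0.31, 2.87], [-3.08, 3.08]. Speed limits (rad/s): [1.89, 1.89, 2.39, 3.14, 3.14, 3.14].

### API

Orientations are given as a rotation vector (axis times angle).
In Python, from cell import bot gives the robot as it stands. The module is installed in compiled form; this text tells all that it offers.
- The arm moves only by the tool drive_tool, never from a script. Its argument "steps" is a list of rows, each an object of numbers: "grip": the finger opening in mm, from 0 to 91.2; "tx", "ty", "tz": the shift along the tool's x, y, z in mm; "rx", "ry", "rz": the turn, a rotation vector about the tool's x, y, z in degrees. In form: [{"grip": .., "tx": .., "ty": .., "tz": .., "rx": .., "ry": .., "rz": ..}, ...]. A call has 1 to 12 rows; each row shifts and turns the commanded pose from where the row before left it, along the tool's axes as they then stand; what a row does not reach is not made up. A row lasts 1/10 s, in which the tool goes at most 50 mm and 8.59 degrees, less where a joint would pass 70% of its speed; a pose out of reach is approached as far as the arm can. A call is refused whole if a number of a shift passes 50 or a number of a turn 8.59, either way. A call with a gripper value outside its range is refused whole. The fingers move at their own pace and stop on an object; "force" is the grip in N (left out, the last holds). Time passes only in rows, so rows that do not move let the fingers close. It gives the time, the measured TCP pose, the force, the opening and the grip force at its end, in the units of the state.
- bot.get_state(): the state, without advancing time (a new reading comes with each control period).
- bot.grab_frame(name): name is "side" or "top" or "wrist"; returns a dict with "frame" (400x640x3 uint8, red, green, blue), "vfov" (degrees; the focal length in pixels is half the picture's height over the tangent of half this angle, whatever the lens; pixels are square), "cx", "cy" (the principal point, pixels), "dist" ([k1, k2, p1, p2, k3] as OpenCV has them; the pictures are not rectified), "pose" (4x4, takes a point from camera to world coordinates). Camera axes: x right, y down, z forward; pixel columns grow to the right and rows downward; lengths in mm; the calibration is good to about 2 mm. A picture is of the moment at which its call begins. There is no depth.
- bot.sign_off(): hands the job in; it is judged then, once.
Trained networks look in the newest picture that a camera, given by its name, has taken for a name from the list of things; names that differ only in an ending like _2 or _b are one class to them, and where a whole thing is asked for, a point or a joint stands for the part that bears it (a point fixed in the world has none). Each returns a list of dicts, best first, with "conf" (0 to 1); they miss things now and then, are a little off and sometimes report something else, mostly with a low value. They report only what shows in the picture. A call takes as long as a camera call.
- bot.outline_of(query, camera): "region" (400x640 bool, what is visible of it) and "location" ([column, row] in pixels, amid what is visible of it).
The state is a dict: "time_s": time; "q": joint angles; "joint_velocities": joint speeds; "effort": joint torques, N m; "position": TCP position; "orientation": TCP orientation; "contact_force": force on the tool from outside, world axes, zero at the start; "wrist_torque": the same for the moment, N m; "opening": opening from 0.0 (shut) to 1.0 (fully open); "grasp_force": force on a finger pad.
Only numpy, scipy, OpenCV 4.12 (cv2) and the standard library are available. Lean on these libraries where they do the work, as an engineer would, in place of code of your own. Each camera call takes 0.05 s, during which the arm holds its last target. There are 200 camera calls.

### The job

Clear the wire basket with the wooden handle off the worktop: hang it by its arched bail in the lower loop of the S-hook that hangs on the stand's rail, so that rail, S-hook and basket form a hanging chain. Leave the basket hanging there freely, still and roughly level, with the S-hook still on the rail, and leave the cup, jar, mug and matchbox standing where they are.

Things in the scene. Friction and masses are not known exactly. Their poses are not given: they have to be found in the camera images.
- rail_stand: Steel hanging stand, fixed. Origin on the worktop below the middle of its rail; its front, -x, faces the robot within 0.25 rad. Round foot 150 mm across, 12 mm high, centred at x = +50 mm; one 14 mm post at x = +90 mm; on top a level D-shaped loop of 10 mm bar, axis 335 mm above the worktop, whose straight front side at x = 0 is the rail, y from -52 to +52 mm. The front and sides are open.
- rail_mid (a point): Middle of the rail's axis (front side of the stand's top loop), 335 mm above the worktop.
- s_hook: Loose S-hook of 6 mm dark steel wire, 136 mm tall, 70 g, hanging by its upper loop on the rail, free to swing and slide. Origin at its middle, z up, wire in the x-z plane. Both loops are half circles of 20 mm centre-line radius about points 45 mm above and below the origin. The shank slants from x = +20 mm (lower loop's centre height) to x = -20 mm (upper loop's).
- hook_trough (a point): Bottom of the S-hook's lower loop, on the wire's centre line, 65 mm below the hook's origin. This loop opens upward; its free tip is on the hook's -x side (towards the robot) at x = -23 mm and ends 36 mm above this point. A bail lying in the loop has its centre line 6 mm above this point.
- hook_crown (a point): Highest point of the S-hook's upper loop, on the wire's centre line: 65 mm above the hook's origin, 8 mm above the rail's axis while it hangs there.
- basket: Loose steel wire basket, about 160 g, on the worktop. Origin at its underside, under the bail; 100 mm long (x -42 to +58 mm), 90 mm wide (y), 50 mm high. A wooden handle sticks out level to -x (to the robot within 0.3 rad): 16 mm wide, z 30 to 50 mm, x -47 to -125 mm. The centre of mass is nearly under the bail, so it hangs almost level.
- bail_top (a point): Peak of the basket's bail on the wire's centre line, 130 mm above its underside. The bail is a rigid arch of 6 mm wire in the basket's plane x = 0, sloping from this peak to 118 mm height at y = +-34 mm, 95 mm at y = +-45 mm, then straight down to the sides.
- handle (a point): Point to grasp in the wooden handle: x = -105 mm, z = 40 mm in the basket's frame.
- cup: White espresso cup with small grey motifs, about 60x81x62 mm, standing at the front of the worktop. Origin at its underside. Bystander: leave alone.
- jar: Glass storage jar with a grey lid, 54 mm across, 80 mm high, standing between the stand and the basket. Origin at its underside. Bystander.
- mug: White china mug, 79x99x92 mm, at the front right. Origin at its underside. Bystander.
- matches: Brown matchbox, 61x49x14 mm, lying at the front left. Origin at its underside. Bystander.

How it is judged (in metres and radians):
At the end, for the whole second after the job is handed in: The bail's peak lies in the S-hook's lower loop (within 18 mm of the trough), the hook carrying the basket and itself on the rail within 80 mm of its middle; the basket hangs clear of stand and worktop (over 40 mm), within 0.35 rad of level, slower than 0.08 m/s (distance between bail_top and hook_trough below 0.018 m and distance between hook_crown and rail_mid below 0.08 m and height (world z) of hook_crown above 0.335 m and contact force between basket and s_hook above 0.5 N and contact force between s_hook and rail_stand above 0.8 N and contact force between basket and rail_stand below 0.1 N and height (world z) of basket above 0.04 m and angle between basket's own z axis and vertical below 0.35 rad and linear speed of basket below 0.08 m/s); the robot touches nothing.
It fails at once if the S-hook is knocked off the rail (height (world z) of hook_crown below 0.3 m).
It fails at once if a bystander (cup, jar, mug, matchbox) is shifted more than 30 mm or tipped (distance of any of cup, jar, mug, matches from where it was at the start of the episode above 0.03 m or angle between any of cup, jar, mug's own z axis and vertical above 0.5 rad).
It also fails if it takes over 54 s, if anything falls off the work surface, if the arm or the gripper's body presses on something with over 40 N, if the wrist force passes 120 N, or if a joint passes its speed limit or range.

## Working session

There is one attempt and no reset: what is moved stays moved. The work goes in short steps, Python scripts to look and compute and a tool call to move; the robot and the scene stay as the last step left them, time stands still between calls to the robot, and variables do not carry over. Pictures are saved under pics/ and viewed, at most 10 in all, crops included, and the job is handed in when it is done.

Besides the shell and the picture viewer there is one more tool, called after "Call:" in YAML: its name, and indented under it one key for each argument. drive_tool: Moves the arm, as the interface text tells. Its arguments: {"type":"object","properties":{"steps":{"type":"array","items":{"type":"object","properties":{"grip":{"type":"number"},"tx":{"type":"number"},"ty":{"type":"number"},"tz":{"type":"number"},"rx":{"type":"number"},"ry":{"type":"number"},"rz":{"type":"number"}}}},"force":{"type":"number"}},"required":["steps"]}

```bash
mkdir -p pics
cat > h.py <<'E'
import numpy as np, cv2
from cell import bot
from scipy.spatial.transform import Rotation as R
def K(f):
    F=200/np.tan(np.radians(f['vfov'])/2); return np.array([[F,0,f['cx']],[0,F,f['cy']],[0,0,1.]])
def ray(f,p):
    u=cv2.undistortPoints(np.array([[p]],float),K(f),np.array(f['dist'],float))[0,0]
    T=np.array(f['pose']); d=T[:3,:3]@[u[0],u[1],1]; return T[:3,3],d/np.linalg.norm(d)
def atz(f,p,z):
    o,d=ray(f,p); return o+d*(z-o[2])/d[2]
def proj(f,P):
    T=np.linalg.inv(np.array(f['pose'])); 
    return cv2.projectPoints(np.array(P,float).reshape(-1,3),cv2.Rodrigues(T[:3,:3])[0],T[:3,3],K(f),np.array(f['dist'],float))[0].reshape(-1,2)
def tri(l):
    A=0;b=0
    for o,d in l:
        M=np.eye(3)-np.outer(d,d);A=A+M;b=b+M@o
    return np.linalg.solve(A,b)
def save(f,n,crop=None,s=1):
    im=f['frame'][:,:,::-1]
    if crop: im=im[crop[1]:crop[3],crop[0]:crop[2]]
    cv2.imwrite('pics/'+n,cv2.resize(im,None,fx=s,fy=s,interpolation=cv2.INTER_CUBIC))
E
python3 - <<'E'
from h import *
np.set_printoptions(precision=1,suppress=True)
s=bot.get_state();print(s['time_s'],s['position'],s['orientation'])
ims=[]
for c in ['side','top']:
    f=bot.grab_frame(c);ims.append(f['frame']);print(c,f['vfov'],np.array(f['pose']))
    for q in ['basket','bail_top','handle','s_hook','hook_trough','hook_crown','rail_stand','rail_mid','jar','cup','mug','matches']:
        for r in bot.outline_of(q,c)[:1]:
            g=r['region'];ys,xs=np.nonzero(g);print(c,q,round(r['conf'],2),r['location'],g.sum(),(xs.min(),xs.max(),ys.min(),ys.max()) if len(xs) else '')
cv2.imwrite('pics/a.png',np.vstack([x[:,:,::-1] for x in ims])[:,:,:][:800]) 
for n,x in zip(['side','top'],ims): cv2.imwrite(f'pics/{n}0.png',x[:,:,::-1])
E
```

```text
0.0 [ 519.5 -468.6  213.3] [-2.9 -1.3  0. ]
side 51.33524720446107 [[  -0.7   -0.5    0.5 -133. ]
 [  -0.7    0.5   -0.5  704.5]
 [   0.    -0.7   -0.7 1105.9]
 [   0.     0.     0.     1. ]]
top 48.58201932703553 [[  -0.1   -0.9    0.3   33.7]
 [  -1.     0.1   -0.     8. ]
 [  -0.    -0.3   -0.9 1600.9]
 [   0.     0.     0.     1. ]]
top basket 0.6 [353.6, 187.2] 106 (np.int64(346), np.int64(357), np.int64(180), np.int64(194))
top bail_top 0.63 [350.4, 183.2] 151 (np.int64(340), np.int64(358), np.int64(180), np.int64(195))
top handle 0.52 [349.2, 187.7] 126 (np.int64(341), np.int64(357), np.int64(180), np.int64(195))
top s_hook 0.53 [267.0, 174.6] 7 (np.int64(267), np.int64(271), np.int64(168), np.int64(179))
top rail_stand 0.79 [271.5, 190.3] 1256 (np.int64(240), np.int64(292), np.int64(157), np.int64(211))
top rail_mid 0.82 [277.5, 190.8] 1394 (np.int64(240), np.int64(292), np.int64(155), np.int64(211))
top jar 0.41 [303.2, 188.6] 99 (np.int64(299), np.int64(310), np.int64(183), np.int64(195))
top cup 0.67 [242.0, 264.8] 148 (np.int64(236), np.int64(247), np.int64(260), np.int64(274))
top matches 0.46 [242.7, 265.1] 144 (np.int64(236), np.int64(247), np.int64(260), np.int64(274))
```

View pics/side0.png

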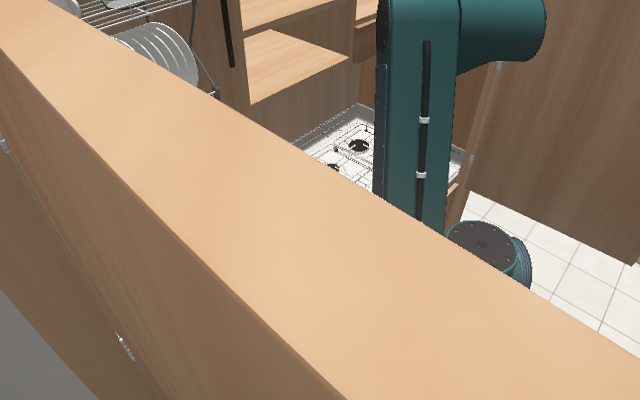

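View pics/top0.png

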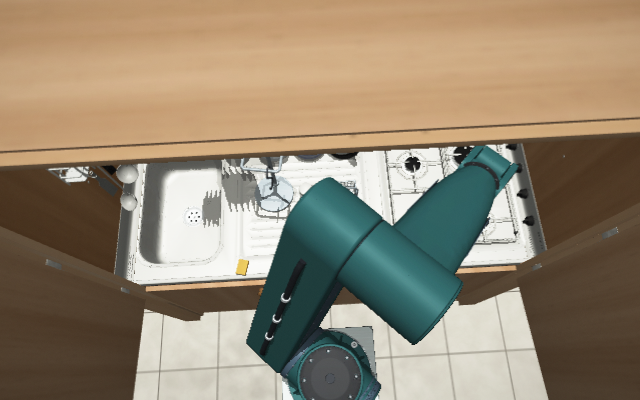

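The side camera is blocked by a wall cabinet. The top camera shows the stand near (272,185) and the yellow matchbox at (242,266); the arm hides the basket. I'll try the wrist camera next.

Run:
```python
from h import *
np.set_printoptions(precision=3,suppress=True)
f=bot.grab_frame('top')
print('foot',atz(f,(271,195),12),'rail',atz(f,(271,184),335),'match',atz(f,(242,266),14))
f=bot.grab_frame('wrist');save(f,'w0.png')
s=bot.get_state();Rt=R.from_rotvec(s['orientation']).as_matrix()
T=np.array(f['pose']);print(s['orientation'],Rt,'cam in tool',Rt.T@(T[:3,3]-s['position']),Rt.T@T[:3,:3],f['vfov'],sep='\n')
```

```text
foot [651.68  181.149  12.   ] rail [562.436 145.331 335.   ] match [381.526 290.527  14.   ]
[-2.871 -1.276  0.   ]
[[ 0.67   0.742 -0.   ]
 [ 0.742 -0.67  -0.   ]
 [-0.    -0.    -1.   ]]
cam in tool
[  68.94    -0.108 -170.186]
[[ 0.    -0.97  -0.244]
 [ 1.    -0.     0.   ]
 [-0.    -0.244  0.97 ]]
61.93281333672705
```

View pics/w0.png

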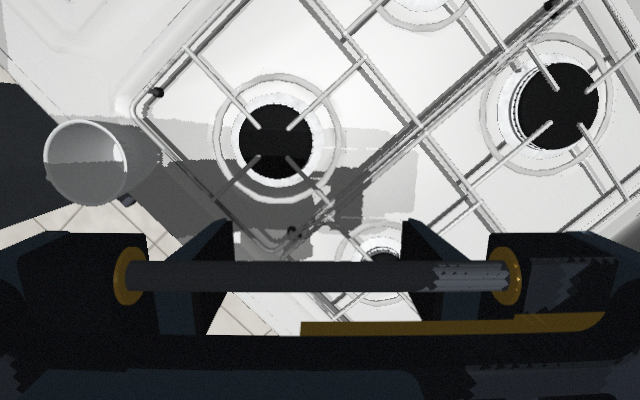

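```bash
cat >> h.py <<'E'
def ori(yaw,tilt):
    "tool x toward world yaw, z leaning forward by tilt (deg)"
    y=np.radians(yaw);t=np.radians(tilt);h=np.array([np.cos(y),np.sin(y),0]);k=np.array([0,0,1.])
    z=np.sin(t)*h-np.cos(t)*k; x=np.cos(t)*h+np.sin(t)*k
    return np.column_stack([x,np.cross(z,x),z])
def plan(via,start=None):
    "via: list of (pos, R, nrows); prints rows"
    import json
    s=bot.get_state(); p,Rm=start or (np.array(s['position'],float),R.from_rotvec(s['orientation']).as_matrix())
    for P,Q,n in via:
        P=np.array(P,float);out=[]
        for i in range(n):
            d=np.round(Rm.T@((P-p)/(n-i)),1); w=np.round(np.degrees(R.from_matrix(Rm.T@Q).as_rotvec())/(n-i),2)
            assert abs(d).max()<=50 and abs(w).max()<=8.59,(d,w)
            out.append({k:float(v) for k,v in zip(['tx','ty','tz','rx','ry','rz'],[*d,*w]) if v})
            p=p+Rm@d; Rm=Rm@R.from_rotvec(np.radians(w)).as_matrix()
        print(json.dumps(out))
    print('end',p.round(1))
E
python3 - <<'E'
from h import *
plan([([500,-300,400],ori(20,10),7),([430,40,400],ori(0,30),9)])
E
```

```text
[{"tx": 16.0, "ty": -18.3, "tz": -26.6, "rx": -0.35, "ry": 1.4, "rz": 3.98}, {"tx": 15.4, "ty": -19.2, "tz": -26.3, "rx": -0.35, "ry": 1.4, "rz": 3.98}, {"tx": 14.6, "ty": -20.1, "tz": -26.1, "rx": -0.35, "ry": 1.4, "rz": 3.98}, {"tx": 13.9, "ty": -20.9, "tz": -25.8, "rx": -0.35, "ry": 1.4, "rz": 3.98}, {"tx": 13.0, "ty": -21.7, "tz": -25.6, "rx": -0.35, "ry": 1.4, "rz": 3.98}, {"tx": 12.1, "ty": -22.4, "tz": -25.5, "rx": -0.34, "ry": 1.4, "rz": 3.99}, {"tx": 11.2, "ty": -23.0, "tz": -25.3, "rx": -0.35, "ry": 1.4, "rz": 3.98}]
[{"tx": 5.5, "ty": -38.2, "tz": 1.0, "rx": -0.76, "ry": 2.2, "rz": 2.1}, {"tx": 4.1, "ty": -38.3, "tz": 0.6, "rx": -0.76, "ry": 2.2, "rz": 2.1}, {"tx": 2.7, "ty": -38.5, "tz": 0.3, "rx": -0.76, "ry": 2.2, "rz": 2.1}, {"tx": 1.2, "ty": -38.5, "tz": -0.2, "rx": -0.77, "ry": 2.2, "rz": 2.1}, {"tx": -0.1, "ty": -38.6, "tz": -0.7, "rx": -0.76, "ry": 2.2, "rz": 2.1}, {"tx": -1.5, "ty": -38.5, "tz": -1.2, "rx": -0.77, "ry": 2.2, "rz": 2.1}, {"tx": -2.9, "ty": -38.4, "tz": -1.8, "rx": -0.76, "ry": 2.2, "rz": 2.1}, {"tx": -4.2, "ty": -38.3, "tz": -2.4, "rx": -0.77, "ry": 2.2, "rz": 2.09}, {"tx": -5.5, "ty": -38.0, "tz": -3.2, "rx": -0.76, "ry": 2.2, "rz": 2.1}]
end [430.  40. 400.]
```

Call:
drive_tool:
  steps:
    - {"tx": 16,"ty": -18,"tz": -27,"rx": -0.4,"ry": 1.4,"rz": 4}
    - {"tx": 15,"ty": -19,"tz": -26,"rx": -0.4,"ry": 1.4,"rz": 4}
    - {"tx": 15,"ty": -20,"tz": -26,"rx": -0.4,"ry": 1.4,"rz": 4}
    - {"tx": 14,"ty": -21,"tz": -26,"rx": -0.4,"ry": 1.4,"rz": 4}
    - {"tx": 13,"ty": -22,"tz": -26,"rx": -0.4,"ry": 1.4,"rz": 4}
    - {"tx": 12,"ty": -22,"tz": -25,"rx": -0.4,"ry": 1.4,"rz": 4}
    - {"tx": 11,"ty": -23,"tz": -25,"rx": -0.4,"ry": 1.4,"rz": 4}

```text
invalid input at $.steps[0]: expected keys grip, tx, ty, tz, rx, ry, rz
```

Call:
drive_tool:
  steps:
    - {"tx": 5,"ty": -38,"tz": 1,"rx": -0.8,"ry": 2.2,"rz": 2.1}
    - {"tx": 4,"ty": -38,"tz": 1,"rx": -0.8,"ry": 2.2,"rz": 2.1}
    - {"tx": 3,"ty": -38,"rx": -0.8,"ry": 2.2,"rz": 2.1}
    - {"tx": 1,"ty": -38,"rx": -0.8,"ry": 2.2,"rz": 2.1}
    - {"ty": -39,"tz": -1,"rx": -0.8,"ry": 2.2,"rz": 2.1}
    - {"tx": -1,"ty": -39,"tz": -1,"rx": -0.8,"ry": 2.2,"rz": 2.1}
    - {"tx": -3,"ty": -38,"tz": -2,"rx": -0.8,"ry": 2.2,"rz": 2.1}
    - {"tx": -4,"ty": -38,"tz": -2,"rx": -0.8,"ry": 2.2,"rz": 2.1}
    - {"tx": -5,"ty": -38,"tz": -3,"rx": -0.8,"ry": 2.2,"rz": 2.1}

```text
invalid input at $.steps[0]: expected keys grip, tx, ty, tz, rx, ry, rz
```

```bash
cat > look.py <<'E'
from h import *
import sys,pickle
np.set_printoptions(precision=1,suppress=True)
n=sys.argv[1]
f=bot.grab_frame('wrist');s=bot.get_state();print(s['time_s'],s['position'],s['orientation'],s['contact_force'])
D={'f':f,'s':s}
for q in sys.argv[2:]:
    r=bot.outline_of(q,'wrist')
    D[q]=r
    for r in r[:1]:
        ys,xs=np.nonzero(r['region']);print(q,round(r['conf'],2),r['location'],len(xs),xs.min(),xs.max(),ys.min(),ys.max())
pickle.dump(D,open(n+'.pkl','wb'));save(f,n+'.png')
E
python3 look.py w1 basket handle s_hook rail_stand jar cup matches mug
```

```text
1.45 [ 519.8 -468.9  213.9] [ 2.9  1.3 -0. ] [1.1 1.1 0.8]
mug 0.58 [95.7, 158.3] 7631 43 158 119 206
```

View pics/w1.png

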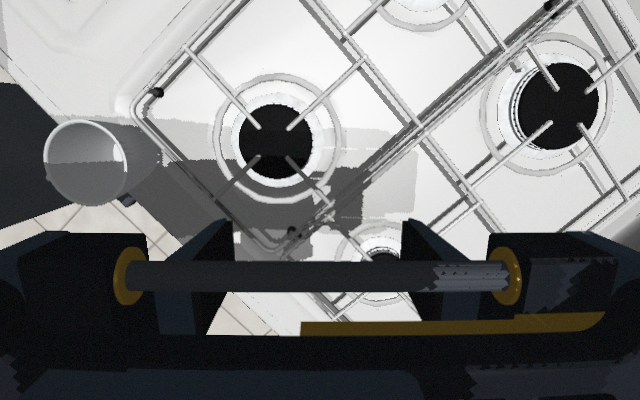

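The arm had not moved, because every row needs all seven keys. The picture is unchanged: mug at (96,158), hob ahead.

Call:
drive_tool:
  steps:
    - {"grip": 91,"tx": 16,"ty": -18,"tz": -27,"rx": -0.4,"ry": 1.4,"rz": 4}
    - {"grip": 91,"tx": 15,"ty": -19,"tz": -26,"rx": -0.4,"ry": 1.4,"rz": 4}
    - {"grip": 91,"tx": 15,"ty": -20,"tz": -26,"rx": -0.4,"ry": 1.4,"rz": 4}
    - {"grip": 91,"tx": 14,"ty": -21,"tz": -26,"rx": -0.4,"ry": 1.4,"rz": 4}
    - {"grip": 91,"tx": 13,"ty": -22,"tz": -26,"rx": -0.4,"ry": 1.4,"rz": 4}
    - {"grip": 91,"tx": 12,"ty": -22,"tz": -25,"rx": -0.4,"ry": 1.4,"rz": 4}
    - {"grip": 91,"tx": 11,"ty": -23,"tz": -25,"rx": -0.4,"ry": 1.4,"rz": 4}

```text
time_s: 2.55
position: [499.9, -299.1, 400.6]
orientation: [-3.059, -0.531, -0.273]
contact_force: [0.3, 0.8, 0.1]
opening: 0.998
grasp_force: 0.0
```

Call:
drive_tool:
  steps:
    - {"grip": 91,"tx": 5,"ty": -38,"tz": 1,"rx": -0.8,"ry": 2.2,"rz": 2.1}
    - {"grip": 91,"tx": 4,"ty": -38,"tz": 1,"rx": -0.8,"ry": 2.2,"rz": 2.1}
    - {"grip": 91,"tx": 3,"ty": -38,"tz": 0,"rx": -0.8,"ry": 2.2,"rz": 2.1}
    - {"grip": 91,"tx": 1,"ty": -38,"tz": 0,"rx": -0.8,"ry": 2.2,"rz": 2.1}
    - {"grip": 91,"tx": 0,"ty": -39,"tz": -1,"rx": -0.8,"ry": 2.2,"rz": 2.1}
    - {"grip": 91,"tx": -1,"ty": -39,"tz": -1,"rx": -0.8,"ry": 2.2,"rz": 2.1}
    - {"grip": 91,"tx": -3,"ty": -38,"tz": -2,"rx": -0.8,"ry": 2.2,"rz": 2.1}
    - {"grip": 91,"tx": -4,"ty": -38,"tz": -2,"rx": -0.8,"ry": 2.2,"rz": 2.1}
    - {"grip": 91,"tx": -5,"ty": -38,"tz": -3,"rx": -0.8,"ry": 2.2,"rz": 2.1}
    - {"grip": 91,"tx": 0,"ty": 0,"tz": 0,"rx": 0,"ry": 0,"rz": 0}

```text
time_s: 3.55
position: [431.2, 42.6, 396.4]
orientation: [3.025, 0.003, 0.82]
contact_force: [-0.2, 0.2, 0.5]
opening: 0.994
grasp_force: 0.0
```

```bash
sed -i "s/out.append({k:float(v).*/out.append({'grip':GRIP,**{k:float(v) for k,v in zip(['tx','ty','tz','rx','ry','rz'],[*d,*w])}})/; s/print(json.dumps(out))/print(json.dumps(out,separators=(',',':')))/" h.py; echo "GRIP=91" >> h.py
python3 look.py w2 basket handle s_hook rail_stand jar cup matches mug
```

```text
3.6 [431.9  40.8 396.7] [3.  0.  0.8] [ 0.1  0.2 -0.2]
basket 0.8 [392.9, 161.2] 2015 363 432 136 225
handle 0.86 [394.6, 170.0] 3209 361 433 135 230
s_hook 0.63 [191.4, 85.0] 935 178 225 39 135
rail_stand 0.88 [229.9, 127.6] 8997 98 286 0 194
jar 0.67 [308.0, 155.2] 1151 296 327 134 178
cup 0.8 [319.9, 313.4] 1002 291 343 294 328
```

View pics/w2.png

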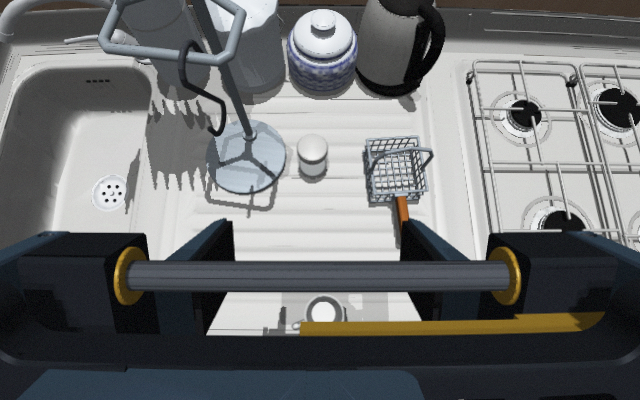

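Clear view: rail corners near (104,50) and (224,60), hook hanging near the rail's right part from (188,45) to (217,130), jar at (312,155), basket at (395,165) with its handle ending near (405,232), and cup at (322,312). I'll zoom in to read exact pixels.

Run:
```python
import cv2
im=cv2.imread('pics/w2.png')[0:250,90:440]
cv2.imwrite('pics/w2z.png',cv2.resize(im,None,fx=2.25,fy=2.25,interpolation=cv2.INTER_CUBIC))
```

```text
(no output)
```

View pics/w2z.png

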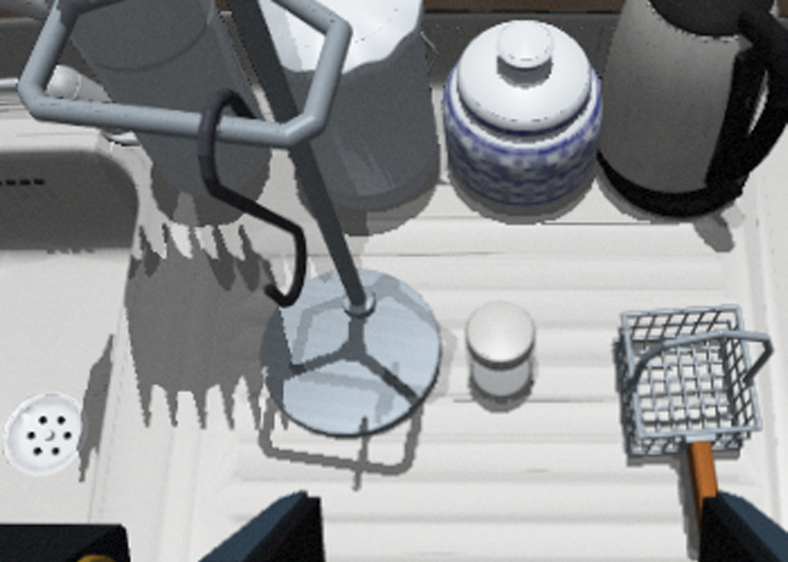

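```bash
cat > fit.py <<'E'
from h import *
import pickle
from scipy.optimize import least_squares
np.set_printoptions(precision=2,suppress=True)
f=pickle.load(open('w2.pkl','rb'))['f']
z=lambda L:np.array(L,float)/2.25+[90,0]
def pose(v,P,z0=0): 
    c,s=np.cos(v[2]),np.sin(v[2]);P=np.array(P,float)
    return np.column_stack([v[0]+c*P[:,0]-s*P[:,1],v[1]+s*P[:,0]+c*P[:,1],P[:,2]+z0])
def fit(P,px,v0,z0=0):
    r=least_squares(lambda v:(proj(f,pose(v,P,z0))-px).ravel(),v0,loss='soft_l1',x_scale=[10,10,.1]);print(r.x,'res px\n',r.fun.reshape(-1,2)[:len(P)]);return r.x
if __name__=='__main__':
    print('cam',np.array(f['pose'])[:3,3])
    print('stand');fit([[0,52,335],[0,-52,335],[50,0,12],[90,0,12]],z([(32,108),(297,131),(351,347),(358,301)]),[600,160,0])
    print('basket');fit([[58,45,50],[58,-45,50],[-42,45,50],[-42,-45,50],[-47,0,50],[0,34,118],[0,-34,118]],z([(622,313),(738,307),(630,438),(757,430),(702,443),(650,352),(757,334)]),[550,-50,0])
    print('hook');fit([[0,0,65],[20,0,-45],[-20,0,45],[0,0,-65],[-23,0,-29],],z([(228,97),(298,235),(208,165),(288,301),(268,291)]),[600,150,0],278)
    print('jar',atz(f,z([(500,325)])[0],80),'cup',atz(f,(322,311),40))
E
python3 fit.py
```

```text
cam [404.4   44.22 578.01]
stand
[614.23 178.53  -0.12] res px
 [[ 5.57  0.35]
 [-1.11 -0.14]
 [-0.65 -0.63]
 [ 0.18  0.53]]
basket
[617.98 -94.5    0.07] res px
 [[-0.67  1.06]
 [-1.8   0.87]
 [ 2.55 -0.26]
 [-0.97 -0.16]
 [-2.43 -1.38]
 [ 5.11 -2.64]
 [ 1.66  2.78]]
hook
[608.45 157.76  -0.21] res px
 [[-8.24  8.41]
 [ 0.26 -1.25]
 [ 1.46 11.61]
 [ 4.18 -7.57]
 [-1.48 -1.17]]
jar [649.22  48.08  80.  ] cup [387.05  32.27  40.  ]
```

```bash
cat > fithook.py <<'E'
from fit import *
t=np.linspace(np.pi,0,25)
up=np.column_stack([20*np.cos(t),45+20*np.sin(t)]); up=np.vstack([up,np.linspace([20,45],[23,29],8)])
c=np.vstack([-up[::-1],np.linspace([20,-45],[-20,45],40),up])
C=np.column_stack([c[:,0],0*c[:,0],c[:,1]])
def fithook(f,reg,v0,full=True):
    ys,xs=np.nonzero(reg); px=np.column_stack([xs,ys]).astype(float)
    def model(v):
        Rm=R.from_euler('zyx',[v[2],v[3],v[4]]).as_matrix(); top=np.array([0,0,65.])
        return (C-top)@Rm.T+top+[v[0],v[1],278]
    def res(v):
        q=proj(f,model(v)); d=np.linalg.norm(px[:,None]-q[None],axis=2)
        return np.concatenate([d.min(1),1*d.min(0)*np.sqrt(len(px)/len(q)),20*np.array(v[3:])])
    best=None
    for y in (-1.2,-.6,0,.6,1.2):
        r=least_squares(res,[v0[0],v0[1],y,0,0],loss='soft_l1',x_scale=[10,10,.1,.1,.1])
        if best is None or r.cost<best.cost: best=r
    print(best.x,'mean',best.fun[:-2].mean()); q=model(best.x)
    print('trough',q[np.argmin(q[:,2])],'tip',q[0]); return best.x,q
if __name__=='__main__':
    D=pickle.load(open('w2.pkl','rb')); 
    for r in D['s_hook'][:2]:
        x,q=fithook(D['f'],r['region'],[612,165])
    im=D['f']['frame'][:,:,::-1].copy()
    im=cv2.resize(im[0:250,90:440],None,fx=2.25,fy=2.25)
    def dr(P,col):
        for a in (proj(D['f'],P)-[90,0])*2.25: cv2.circle(im,tuple(int(k) for k in a),2,col,-1)
    dr(q,(0,0,255))
    b=[617.98,-94.5,.07]
    dr(pose(b,[[0,y,z] for y,z in [(0,130),(17,124),(34,118),(45,95),(45,50),(-17,124),(-34,118),(-45,95)]]+[[x,0,50] for x in range(-125,-46,10)]+[[58,45,50],[58,-45,50],[-42,45,50],[-42,-45,50]]),(255,0,255))
    dr(pose([614.2,178.5,-.12],[[0,y,335] for y in range(-52,53,8)]),(0,200,0))
    cv2.imwrite('pics/fit2.png',im)
E
python3 fithook.py
```

```text
[610.67 158.14  -0.16   0.01   0.  ] mean 1.7748945961431608
trough [609.71 158.68 213.  ] tip [587.27 162.22 249.19]
```

View pics/fit2.png

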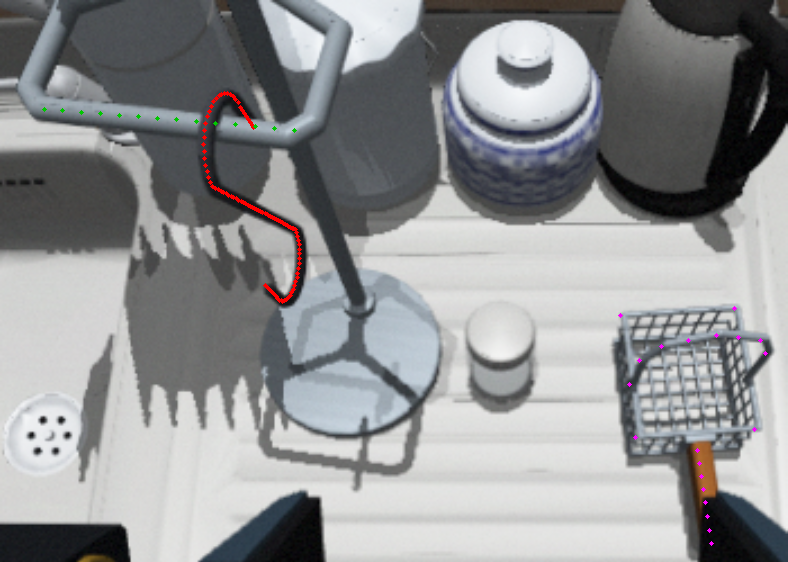

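The overlay matches: hook crown at about (611,158) with yaw −0.16, basket at (618,−95) with yaw ≈ 0.06. Next I'll plan the approach to the handle.

Run:
```python
from h import *
import pickle
f=pickle.load(open('w1.pkl','rb'))['f'];print('mug top',atz(f,(86,165),90).round(),atz(f,(110,170),45).round())
print(bot.get_state()['q'])
Q=ori(3.5,45);z=Q[:,2];g=np.array([513,-103.5,40])
plan([(g-61*z+[0,0,40],Q,8),(g-61*z*0-0*z+19*z-50*z,Q,4),(g+19*z,Q,3)])
```

```text
mug top [ 385. -306.   90.] [ 372. -310.   45.]
[ 0.05686063 -0.54118967  2.31348009 -0.05453762  0.84472768  1.65629065]
[{"grip":91,"tx":-13.2,"ty":17.5,"tz":32.1,"rx":0.35,"ry":1.85,"rz":-0.34},{"grip":91,"tx":-14.3,"ty":17.6,"tz":31.5,"rx":0.36,"ry":1.86,"rz":-0.34},{"grip":91,"tx":-15.4,"ty":17.7,"tz":30.9,"rx":0.35,"ry":1.85,"rz":-0.34},{"grip":91,"tx":-16.5,"ty":17.8,"tz":30.3,"rx":0.36,"ry":1.86,"rz":-0.33},{"grip":91,"tx":-17.6,"ty":17.9,"tz":29.7,"rx":0.35,"ry":1.85,"rz":-0.34},{"grip":91,"tx":-18.6,"ty":18.0,"tz":28.9,"rx":0.36,"ry":1.86,"rz":-0.33},{"grip":91,"tx":-19.7,"ty":18.1,"tz":28.2,"rx":0.35,"ry":1.85,"rz":-0.34},{"grip":91,"tx":-20.7,"ty":18.1,"tz":27.5,"rx":0.36,"ry":1.86,"rz":-0.33}]
[{"grip":91,"tx":-7.1,"ty":-0.0,"tz":14.6,"rx":-0.0,"ry":-0.0,"rz":-0.0},{"grip":91,"tx":-7.1,"ty":-0.0,"tz":14.6,"rx":-0.0,"ry":-0.0,"rz":-0.0},{"grip":91,"tx":-7.0,"ty":-0.0,"tz":14.5,"rx":-0.0,"ry":-0.0,"rz":-0.0},{"grip":91,"tx":-7.1,"ty":-0.0,"tz":14.6,"rx":-0.0,"ry":-0.0,"rz":-0.0}]
[{"grip":91,"tx":0.0,"ty":-0.0,"tz":16.7,"rx":-0.0,"ry":-0.0,"rz":-0.0},{"grip":91,"tx":0.0,"ty":-0.0,"tz":16.6,"rx":-0.0,"ry":-0.0,"rz":-0.0},{"grip":91,"tx":0.0,"ty":-0.0,"tz":16.7,"rx":-0.0,"ry":-0.0,"rz":-0.0}]
end [ 526.4 -102.7   26.5]
```

Call:
drive_tool:
  steps:
    - {"grip": 91,"tx": -13,"ty": 17,"tz": 32,"rx": 0.35,"ry": 1.85,"rz": -0.35}
    - {"grip": 91,"tx": -14,"ty": 18,"tz": 31.5,"rx": 0.35,"ry": 1.85,"rz": -0.35}
    - {"grip": 91,"tx": -15,"ty": 18,"tz": 31,"rx": 0.35,"ry": 1.85,"rz": -0.35}
    - {"grip": 91,"tx": -17,"ty": 18,"tz": 30,"rx": 0.35,"ry": 1.85,"rz": -0.35}
    - {"grip": 91,"tx": -18,"ty": 18,"tz": 30,"rx": 0.35,"ry": 1.85,"rz": -0.35}
    - {"grip": 91,"tx": -19,"ty": 18,"tz": 29,"rx": 0.35,"ry": 1.85,"rz": -0.35}
    - {"grip": 91,"tx": -20,"ty": 18,"tz": 28,"rx": 0.35,"ry": 1.85,"rz": -0.35}
    - {"grip": 91,"tx": -20,"ty": 18,"tz": 27.5,"rx": 0.35,"ry": 1.85,"rz": -0.35}
    - {"grip": 91,"tx": 0,"ty": 0,"tz": 0,"rx": 0,"ry": 0,"rz": 0}

```text
time_s: 4.9
position: [458.3, -56.8, 201.4]
orientation: [-2.898, -0.094, -1.064]
contact_force: [-0.7, 0.2, 0.9]
opening: 1.0
grasp_force: 0.0
```

```bash
python3 look.py w3 basket handle
python3 - <<'E'
from h import *
import pickle
D=pickle.load(open('w3.pkl','rb'));f=D['f']
for k in ('handle',): 
    r=D[k][0]['region'];im=f['frame'].astype(int)
    m=(im[:,:,0]>im[:,:,2]*1.8)&(im[:,:,0]>90)&(im[:,:,0]<235);m[240:]=0
    ys,xs=np.nonzero(m)
    for y in range(0,240,12):
        x=xs[ys==y]
        if len(x): print(y,x.min(),x.max(),len(x),atz(f,(np.median(x),y),50).round(1))
Q=ori(3.5,45);z=Q[:,2];g=np.array([513,-103.5,40])
plan([(g+19*z-50*z,Q,4),(g+19*z,Q,3)])
E
```

```text
4.95 [458.6 -56.5 202.4] [-2.9 -0.1 -1.1] [ 0.3 -0.6  0.7]
basket 0.85 [374.1, 175.9] 6459 324 416 109 261
handle 0.65 [372.8, 175.5] 4595 324 415 110 260
204 363 375 13 [ 562.3 -100.8   50. ]
216 364 377 14 [ 548.1 -102.5   50. ]
228 364 377 14 [ 534.3 -102.5   50. ]
[{"grip":91,"tx":-17.4,"ty":13.8,"tz":31.2,"rx":-0.45,"ry":1.13,"rz":-0.12},{"grip":91,"tx":-18.1,"ty":13.5,"tz":31.0,"rx":-0.45,"ry":1.13,"rz":-0.13},{"grip":91,"tx":-18.7,"ty":13.2,"tz":30.7,"rx":-0.45,"ry":1.13,"rz":-0.12},{"grip":91,"tx":-19.4,"ty":13.0,"tz":30.5,"rx":-0.44,"ry":1.12,"rz":-0.13}]
[{"grip":91,"tx":0.0,"ty":-0.0,"tz":16.7,"rx":-0.0,"ry":0.0,"rz":0.0},{"grip":91,"tx":0.0,"ty":-0.0,"tz":16.6,"rx":-0.0,"ry":0.0,"rz":0.0},{"grip":91,"tx":0.0,"ty":-0.0,"tz":16.7,"rx":-0.0,"ry":0.0,"rz":0.0}]
end [ 526.4 -102.7   26.5]
```

View pics/w3.png

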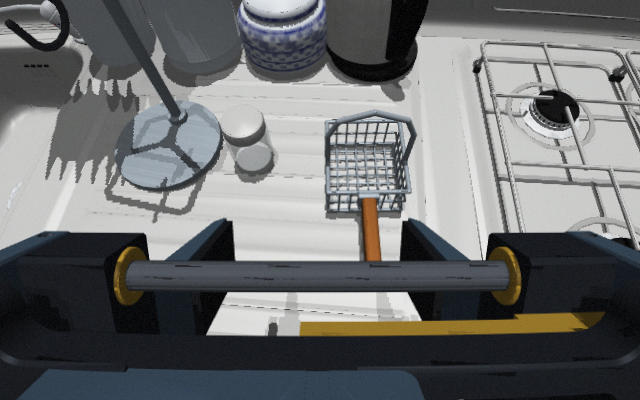

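The arm fell a bit short because of the speed cap. The handle runs from (369,200) to (372,260) and its measured line matches the fit. I'll continue to the grasp.

Call:
drive_tool:
  steps:
    - {"grip": 91,"tx": -12,"ty": 9,"tz": 21,"rx": -0.3,"ry": 0.75,"rz": -0.1}
    - {"grip": 91,"tx": -12,"ty": 9,"tz": 21,"rx": -0.3,"ry": 0.75,"rz": -0.1}
    - {"grip": 91,"tx": -12,"ty": 9,"tz": 21,"rx": -0.3,"ry": 0.75,"rz": -0.1}
    - {"grip": 91,"tx": -12,"ty": 9,"tz": 20.5,"rx": -0.3,"ry": 0.75,"rz": -0.1}
    - {"grip": 91,"tx": -13,"ty": 9,"tz": 20,"rx": -0.3,"ry": 0.75,"rz": -0.1}
    - {"grip": 91,"tx": -13,"ty": 9,"tz": 20,"rx": -0.3,"ry": 0.75,"rz": -0.1}
    - {"grip": 91,"tx": 0,"ty": 0,"tz": 0,"rx": 0,"ry": 0,"rz": 0}

```text
time_s: 5.75
position: [484.2, -91.4, 88.5]
orientation: [-2.869, -0.099, -1.159]
contact_force: [-0.1, -0.1, 0.8]
opening: 0.995
grasp_force: 0.0
```

Run:
```python
from h import *
s=bot.get_state();print(s['position'],s['q'],s['contact_force'])
Q=ori(3.5,45);z=Q[:,2];g=np.array([513,-103.5,40])
plan([(g+19*z,Q,6)])
```

```text
[484.21463738 -91.37346486  88.49012715] [-0.42437455  0.22471813  2.52227574  2.25362871  0.46130218 -1.10122635] [-0.08740963 -0.08787905  0.75471862]
[{"grip":91,"tx":-2.2,"ty":2.6,"tz":12.2,"rx":-0.23,"ry":0.16,"rz":-0.02},{"grip":91,"tx":-2.2,"ty":2.6,"tz":12.2,"rx":-0.23,"ry":0.16,"rz":-0.02},{"grip":91,"tx":-2.3,"ty":2.5,"tz":12.1,"rx":-0.23,"ry":0.16,"rz":-0.02},{"grip":91,"tx":-2.3,"ty":2.4,"tz":12.2,"rx":-0.22,"ry":0.16,"rz":-0.02},{"grip":91,"tx":-2.4,"ty":2.4,"tz":12.2,"rx":-0.23,"ry":0.16,"rz":-0.01},{"grip":91,"tx":-2.4,"ty":2.4,"tz":12.1,"rx":-0.22,"ry":0.16,"rz":-0.02}]
end [ 526.4 -102.7   26.6]
```

Near this pose a 45° tilt takes the wrist close to a singularity (q5 ≈ 0.46, q4 flipping). I'll back up and use a steeper tool, about 10° tilt, instead.

Run:
```python
from h import *
Q=ori(3.5,10)
plan([([500,-100,180],Q,12)])
```

```text
[{"grip":91,"tx":6.2,"ty":0.7,"tz":-4.6,"rx":-0.11,"ry":-2.84,"rz":0.03},{"grip":91,"tx":6.0,"ty":0.7,"tz":-4.9,"rx":-0.11,"ry":-2.84,"rz":0.03},{"grip":91,"tx":5.7,"ty":0.7,"tz":-5.2,"rx":-0.11,"ry":-2.84,"rz":0.03},{"grip":91,"tx":5.5,"ty":0.7,"tz":-5.5,"rx":-0.11,"ry":-2.83,"rz":0.03},{"grip":91,"tx":5.2,"ty":0.7,"tz":-5.7,"rx":-0.11,"ry":-2.84,"rz":0.02},{"grip":91,"tx":4.9,"ty":0.7,"tz":-6.0,"rx":-0.12,"ry":-2.83,"rz":0.03},{"grip":91,"tx":4.6,"ty":0.7,"tz":-6.2,"rx":-0.11,"ry":-2.84,"rz":0.02},{"grip":91,"tx":4.3,"ty":0.7,"tz":-6.5,"rx":-0.12,"ry":-2.83,"rz":0.03},{"grip":91,"tx":3.9,"ty":0.8,"tz":-6.7,"rx":-0.11,"ry":-2.84,"rz":0.02},{"grip":91,"tx":3.6,"ty":0.8,"tz":-6.8,"rx":-0.12,"ry":-2.83,"rz":0.03},{"grip":91,"tx":3.3,"ty":0.7,"tz":-7.0,"rx":-0.11,"ry":-2.84,"rz":0.02},{"grip":91,"tx":2.9,"ty":0.8,"tz":-7.2,"rx":-0.12,"ry":-2.83,"rz":0.03}]
end [ 500. -100.  180.]
```

Call:
drive_tool:
  steps:
    - {"grip": 91,"tx": 6,"ty": 1,"tz": -5,"rx": -0.1,"ry": -2.8,"rz": 0}
    - {"grip": 91,"tx": 6,"ty": 1,"tz": -5,"rx": -0.1,"ry": -2.8,"rz": 0}
    - {"grip": 91,"tx": 6,"ty": 1,"tz": -5,"rx": -0.1,"ry": -2.8,"rz": 0}
    - {"grip": 91,"tx": 5.5,"ty": 1,"tz": -5.5,"rx": -0.1,"ry": -2.8,"rz": 0}
    - {"grip": 91,"tx": 5,"ty": 1,"tz": -6,"rx": -0.1,"ry": -2.8,"rz": 0}
    - {"grip": 91,"tx": 5,"ty": 1,"tz": -6,"rx": -0.1,"ry": -2.8,"rz": 0}
    - {"grip": 91,"tx": 4.5,"ty": 1,"tz": -6,"rx": -0.1,"ry": -2.9,"rz": 0}
    - {"grip": 91,"tx": 4,"ty": 1,"tz": -6.5,"rx": -0.1,"ry": -2.9,"rz": 0}
    - {"grip": 91,"tx": 4,"ty": 0,"tz": -6.5,"rx": -0.1,"ry": -2.9,"rz": 0}
    - {"grip": 91,"tx": 4,"ty": 0,"tz": -7,"rx": -0.1,"ry": -2.9,"rz": 0}
    - {"grip": 91,"tx": 3,"ty": 0,"tz": -7,"rx": -0.1,"ry": -2.9,"rz": 0}
    - {"grip": 91,"tx": 3,"ty": 0,"tz": -7,"rx": -0.1,"ry": -2.8,"rz": 0}

```text
time_s: 6.95
position: [492.5, -105.5, 177.2]
orientation: [-3.086, -0.124, -0.388]
contact_force: [-1.0, -0.6, 0.2]
opening: 0.995
grasp_force: 0.0
```

Call:
drive_tool:
  steps:
    - {"grip": 91,"tx": 0,"ty": 0,"tz": 0,"rx": 0,"ry": 0,"rz": 0}
    - {"grip": 91,"tx": 0,"ty": 0,"tz": 0,"rx": 0,"ry": 0,"rz": 0}

```text
time_s: 7.15
position: [492.2, -104.6, 175.4]
orientation: [-3.081, -0.127, -0.39]
contact_force: [0.7, -0.2, -0.7]
opening: 0.998
grasp_force: 0.0
```

Run:
```python
from h import *
import pickle
s=bot.get_state();print(s['q'],s['position'])
f=bot.grab_frame('wrist');save(f,'w4.png');pickle.dump({'f':f},open('w4.pkl','wb'))
im=f['frame'].astype(int)
m=(im[:,:,0]>im[:,:,2]*1.8)&(im[:,:,0]>90)&(im[:,:,0]<235);m[265:]=0
ys,xs=np.nonzero(m)
for y in range(0,265,15):
    x=xs[ys==y]
    if len(x): print(y,x.min(),x.max(),len(x),atz(f,(np.median(x),y),50).round(1))
Q=ori(3.5,10);z=Q[:,2];g=np.array([513,-103.5,40])
plan([(g+19*z-[0,0,0],Q,9)])
```

```text
[-0.31950362  0.03233599  2.26735641  0.20433447  0.62724138  1.01592121] [ 492.18554537 -104.57781502  175.35992836]
150 316 331 16 [ 567.  -101.1   50. ]
165 316 331 16 [ 553.2 -102.3   50. ]
180 316 331 16 [ 539.4 -103.5   50. ]
195 316 330 15 [ 525.5 -104.2   50. ]
210 315 330 16 [ 511.7 -104.9   50. ]
225 317 329 13 [ 498.  -106.6   50. ]
255 121 514 10 [ 484.9 -281.2   50. ]
[{"grip":91,"tx":-1.6,"ty":0.5,"tz":17.2,"rx":-0.18,"ry":-0.49,"rz":0.12},{"grip":91,"tx":-1.4,"ty":0.5,"tz":17.2,"rx":-0.18,"ry":-0.49,"rz":0.12},{"grip":91,"tx":-1.3,"ty":0.4,"tz":17.2,"rx":-0.18,"ry":-0.49,"rz":0.12},{"grip":91,"tx":-1.1,"ty":0.4,"tz":17.2,"rx":-0.18,"ry":-0.49,"rz":0.12},{"grip":91,"tx":-1.0,"ty":0.3,"tz":17.2,"rx":-0.19,"ry":-0.49,"rz":0.12},{"grip":91,"tx":-0.9,"ty":0.3,"tz":17.3,"rx":-0.18,"ry":-0.49,"rz":0.12},{"grip":91,"tx":-0.7,"ty":0.2,"tz":17.2,"rx":-0.19,"ry":-0.49,"rz":0.12},{"grip":91,"tx":-0.6,"ty":0.1,"tz":17.3,"rx":-0.18,"ry":-0.49,"rz":0.12},{"grip":91,"tx":-0.4,"ty":0.1,"tz":17.2,"rx":-0.19,"ry":-0.48,"rz":0.12}]
end [ 516.3 -103.3   21.3]
```

Call:
drive_tool:
  steps:
    - {"grip": 91,"tx": -1.5,"ty": 0.6,"tz": 17,"rx": -0.2,"ry": -0.5,"rz": 0}
    - {"grip": 91,"tx": -1.5,"ty": 0.6,"tz": 17,"rx": -0.2,"ry": -0.5,"rz": 0}
    - {"grip": 91,"tx": -1.5,"ty": 0.6,"tz": 17,"rx": -0.2,"ry": -0.5,"rz": 0}
    - {"grip": 91,"tx": -1,"ty": 0.5,"tz": 17,"rx": -0.2,"ry": -0.5,"rz": 0}
    - {"grip": 91,"tx": -1,"ty": 0.5,"tz": 17,"rx": -0.2,"ry": -0.5,"rz": 0}
    - {"grip": 91,"tx": -1,"ty": 0.5,"tz": 17.5,"rx": -0.2,"ry": -0.5,"rz": 0}
    - {"grip": 91,"tx": -0.5,"ty": 0.4,"tz": 17.5,"rx": -0.2,"ry": -0.5,"rz": 0}
    - {"grip": 91,"tx": -0.5,"ty": 0.4,"tz": 17.5,"rx": -0.2,"ry": -0.5,"rz": 0}
    - {"grip": 91,"tx": -0.5,"ty": 0.4,"tz": 17,"rx": -0.2,"ry": -0.5,"rz": 0}
    - {"grip": 91,"tx": 0,"ty": 0,"tz": 0,"rx": 0,"ry": 0,"rz": 0}
    - {"grip": 91,"tx": 0,"ty": 0,"tz": 0,"rx": 0,"ry": 0,"rz": 0}

```text
time_s: 8.3
position: [515.3, -104.8, 21.1]
orientation: [-3.125, -0.125, -0.267]
contact_force: [-0.4, 0.7, 0.5]
opening: 0.994
grasp_force: 0.0
```

Run:
```python
from h import *
s=bot.get_state();print(s['q'],s['position'],R.from_rotvec(s['orientation']).as_matrix())
f=bot.grab_frame('wrist');im=f['frame'].astype(int)
m=(im[:,:,0]>im[:,:,2]*1.8)&(im[:,:,0]>90)&(im[:,:,0]<235)
ys,xs=np.nonzero(m)
for y in range(0,300,20):
    x=xs[ys==y]
    if len(x): print(y,x.min(),x.max(),len(x),atz(f,(np.median(x),y),50).round(1))
Q=ori(4.3,10);z=Q[:,2];g=np.array([513,-105,40])
plan([(g+19*z,Q,2)])
```

```text
[-0.27287579  0.39171273  2.21714991  0.14902225  0.37491053  1.08351941] [ 515.32011184 -104.84690274   21.07226904] [[ 0.98233864  0.07952887  0.16936926]
 [ 0.07913965 -0.99682238  0.00905841]
 [ 0.16955148  0.00450539 -0.98551103]]
160 303 335 33 [ 562.  -101.7   50. ]
180 303 334 32 [ 553.1 -102.2   50. ]
200 303 334 32 [ 544.1 -103.    50. ]
220 303 333 31 [ 535.  -103.5   50. ]
240 303 333 31 [ 525.8 -104.2   50. ]
260 118 516 25 [ 516.7 -107.7   50. ]
280 113 520 7 [499. -12.  50.]
[{"grip":91,"tx":0.3,"ty":-0.1,"tz":0.2,"rx":0.11,"ry":0.1,"rz":0.15},{"grip":91,"tx":0.2,"ty":-0.1,"tz":0.2,"rx":0.11,"ry":0.09,"rz":0.15}]
end [ 516.2 -104.7   21.2]
```

Call:
drive_tool:
  steps:
    - {"grip": 0,"tx": 0,"ty": 0,"tz": 0,"rx": 0,"ry": 0,"rz": 0}
    - {"grip": 0,"tx": 0,"ty": 0,"tz": 0,"rx": 0,"ry": 0,"rz": 0}
    - {"grip": 0,"tx": 0,"ty": 0,"tz": 0,"rx": 0,"ry": 0,"rz": 0}
    - {"grip": 0,"tx": 0,"ty": 0,"tz": 0,"rx": 0,"ry": 0,"rz": 0}
    - {"grip": 0,"tx": 0,"ty": 0,"tz": 0,"rx": 0,"ry": 0,"rz": 0}
    - {"grip": 0,"tx": 0,"ty": 0,"tz": 0,"rx": 0,"ry": 0,"rz": 0}
    - {"grip": 0,"tx": 0,"ty": 0,"tz": 0,"rx": 0,"ry": 0,"rz": 0}
    - {"grip": 0,"tx": 0,"ty": 0,"tz": 0,"rx": 0,"ry": 0,"rz": 0}
    - {"grip": 0,"tx": 0,"ty": 0,"tz": 0,"rx": 0,"ry": 0,"rz": 0}
    - {"grip": 0,"tx": 0,"ty": 0,"tz": 0,"rx": 0,"ry": 0,"rz": 0}
  force: 50

```text
time_s: 9.35
position: [515.9, -104.9, 21.0]
orientation: [-3.125, -0.126, -0.267]
contact_force: [-0.7, 1.6, 0.5]
opening: 0.175
grasp_force: 50.0
```

The handle is gripped (opening 16 mm, 50 N). Now I'll refine the bail position from the w3 and w4 pictures and plan the lift and transfer.

```bash
cat > tr.py <<'E'
from fit import *
# bail peak & handle-based basket pose
f3=pickle.load(open('w3.pkl','rb'))['f']
print('peak w3',atz(f3,(375,112),130),'corners',atz(f3,(334,122),118),atz(f3,(412,122),118))
b=np.array([617.5,-97.2,0]);  # replaced below
E
python3 tr.py
python3 - <<'E'
import cv2
a=cv2.imread('pics/w3.png')[90:270,300:440];b=cv2.imread('pics/w4.png')[20:250,230:420]
a=cv2.resize(a,None,fx=2.8,fy=2.8,interpolation=cv2.INTER_CUBIC);b=cv2.resize(b,None,fx=2.1,fy=2.1,interpolation=cv2.INTER_CUBIC)
import numpy as np
c=np.zeros((max(a.shape[0],b.shape[0]),a.shape[1]+b.shape[1],3),np.uint8);c[:a.shape[0],:a.shape[1]]=a;c[:b.shape[0],a.shape[1]:]=b
print(a.shape,b.shape);cv2.imwrite('pics/z34.png',c)
E
```

```text
peak w3 [620.18 -97.44 130.  ] corners [616.02 -58.91 118.  ] [ 620.31 -134.93  118.  ]
(504, 392, 3) (483, 399, 3)
```

View pics/z34.png

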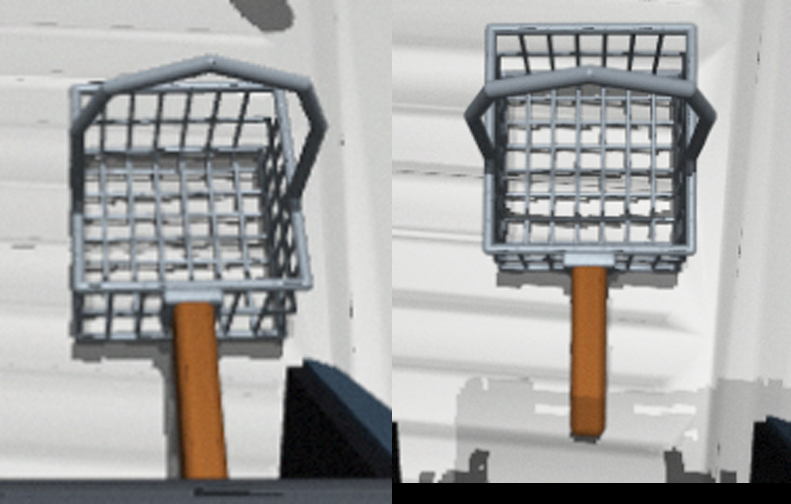

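Both crops show the bail peak clearly: w3 at (375,113.6), w4 at (324.3,54.8). The handle end in w4 is at (323,227).

```bash
cat > tr.py <<'E'
from fit import *
f3=pickle.load(open('w3.pkl','rb'))['f'];f4=pickle.load(open('w4.pkl','rb'))['f']
q4=lambda a:(230+(a[0]-392)/2.1,20+a[1]/2.1)
print('peak',atz(f3,(375,113.6),130),atz(f4,q4((590,73)),130),tri([ray(f3,(375,113.6)),ray(f4,q4((590,73)))]))
print('rim',[atz(f4,q4(a),49) for a in [(490,28),(691,28),(489,248),(690,248)]],'hend',atz(f4,q4((588,435)),40))
E
python3 tr.py
```

```text
peak [618.21 -97.43 130.  ] [619.84 -97.46 130.  ] [621.14 -97.58 126.86]
rim [array([674.13, -47.62,  49.  ]), array([ 680.86, -137.48,   49.  ]), array([574.72, -56.23,  49.  ]), array([ 581.94, -144.81,   49.  ])] hend [ 495.38 -107.05   40.  ]
```

```bash
cat > go.py <<'E'
from h import *
import h
h.GRIP=0
s0p=np.array([515.9,-104.9,21.0]);R0=R.from_rotvec([-3.125,-.126,-.267]).as_matrix()
BT=R0.T@(np.array([619.3,-97.4,130])-s0p)      # bail peak in tool
RB=R0.T@R.from_euler('z',.08).as_matrix()       # basket axes in tool
HY=-.16; T=np.array([609.7,158.7,213]); hx=np.array([np.cos(HY),np.sin(HY),0])
def tcp(B,yaw):
    Q=R.from_euler('z',yaw).as_matrix()@RB.T
    return B-Q@BT,Q
def H(x,z,yaw=HY): return tcp(T+hx*x+[0,0,z],yaw)
def now():
    s=bot.get_state();Q=R.from_rotvec(s['orientation']).as_matrix();p=np.array(s['position'])
    b=p+Q@BT;d=b-T;hy=np.array([-hx[1],hx[0],0]);z=(Q@RB)[:,2]
    print('t',s['time_s'],'bail',b.round(1),'hook frame',np.round([d@hx,d@hy,d[2]],1),'lvl',z.round(3),'yaw',round(np.arctan2(*(Q@RB)[1::-1,0]),3),'F',np.round(s['contact_force'],1),'q',np.round(s['q'],2),s['opening'],s['grasp_force'])
E
python3 - <<'E'
from go import *
now();print(BT)
p,Q=tcp(np.array([619.3,-97.4,275]),.08);a,QA=H(-60,58)
m,QM=tcp(np.array([570,-20,275]),0.0)
print(p,m,a)
plan([(p,Q,6),(m,QM,6),(a,QA,12)])
E
```

```text
t 9.35 bail [619.3 -97.4 130. ] hook frame [  50.3 -251.3  -83. ] lvl [-0.  0.  1.] yaw 0.08 F [-0.7  1.6  0.5] q [-0.27  0.39  2.22  0.15  0.38  1.08] 0.1752753540178563 50.001341700553894
[120.64106174   1.26596658 -89.84954953]
[ 515.9 -104.9  166. ] [466.33134336 -19.21283344 166.        ] [448.2472467  185.55250916 162.        ]
[{"grip":0,"tx":4.1,"ty":0.1,"tz":-23.8,"rx":0.0,"ry":-0.0,"rz":-0.0},{"grip":0,"tx":4.1,"ty":0.1,"tz":-23.8,"rx":0.0,"ry":-0.0,"rz":-0.0},{"grip":0,"tx":4.1,"ty":0.1,"tz":-23.8,"rx":0.01,"ry":-0.0,"rz":-0.0},{"grip":0,"tx":4.1,"ty":0.1,"tz":-23.8,"rx":0.0,"ry":-0.0,"rz":-0.0},{"grip":0,"tx":4.1,"ty":0.1,"tz":-23.9,"rx":0.01,"ry":-0.01,"rz":-0.0},{"grip":0,"tx":4.1,"ty":0.2,"tz":-23.8,"rx":0.0,"ry":-0.0,"rz":-0.01}]
[{"grip":0,"tx":-7.0,"ty":-14.9,"tz":-1.3,"rx":-0.13,"ry":-0.0,"rz":0.75},{"grip":0,"tx":-7.2,"ty":-14.8,"tz":-1.3,"rx":-0.13,"ry":-0.0,"rz":0.75},{"grip":0,"tx":-7.4,"ty":-14.7,"tz":-1.3,"rx":-0.13,"ry":-0.01,"rz":0.75},{"grip":0,"tx":-7.5,"ty":-14.6,"tz":-1.4,"rx":-0.13,"ry":-0.0,"rz":0.76},{"grip":0,"tx":-7.7,"ty":-14.5,"tz":-1.4,"rx":-0.1
[... 302 characters left out ...]
0.0,"rz":0.75},{"grip":0,"tx":-2.2,"ty":-17.0,"tz":-0.1,"rx":-0.13,"ry":-0.0,"rz":0.75},{"grip":0,"tx":-2.4,"ty":-17.0,"tz":-0.2,"rx":-0.13,"ry":-0.0,"rz":0.75},{"grip":0,"tx":-2.6,"ty":-16.9,"tz":-0.2,"rx":-0.13,"ry":-0.01,"rz":0.75},{"grip":0,"tx":-2.9,"ty":-16.9,"tz":-0.2,"rx":-0.13,"ry":-0.0,"rz":0.76},{"grip":0,"tx":-3.1,"ty":-16.9,"tz":-0.3,"rx":-0.13,"ry":-0.01,"rz":0.75},{"grip":0,"tx":-3.3,"ty":-16.8,"tz":-0.3,"rx":-0.13,"ry":-0.0,"rz":0.76},{"grip":0,"tx":-3.5,"ty":-16.8,"tz":-0.3,"rx":-0.13,"ry":-0.01,"rz":0.75},{"grip":0,"tx":-3.8,"ty":-16.7,"tz":-0.4,"rx":-0.13,"ry":-0.01,"rz":0.76},{"grip":0,"tx":-4.0,"ty":-16.6,"tz":-0.4,"rx":-0.12,"ry":-0.0,"rz":0.75}]
end [448.2 185.5 162. ]
```

Call:
drive_tool:
  steps:
    - {"grip": 0,"tx": 2,"ty": 0,"tz": -12,"rx": 0,"ry": 0,"rz": 0}
    - {"grip": 0,"tx": 4,"ty": 0,"tz": -23,"rx": 0,"ry": 0,"rz": 0}
    - {"grip": 0,"tx": 4,"ty": 0,"tz": -24,"rx": 0,"ry": 0,"rz": 0}
    - {"grip": 0,"tx": 4,"ty": 0,"tz": -24,"rx": 0,"ry": 0,"rz": 0}
    - {"grip": 0,"tx": 4,"ty": 0,"tz": -24,"rx": 0,"ry": 0,"rz": 0}
    - {"grip": 0,"tx": 4,"ty": 0,"tz": -24,"rx": 0,"ry": 0,"rz": 0}
    - {"grip": 0,"tx": 2,"ty": 1,"tz": -12,"rx": 0,"ry": 0,"rz": 0}
    - {"grip": 0,"tx": 0,"ty": 0,"tz": 0,"rx": 0,"ry": 0,"rz": 0}

```text
time_s: 10.15
position: [516.1, -105.6, 167.8]
orientation: [-3.126, -0.126, -0.272]
contact_force: [-0.1, 0.1, -1.9]
opening: 0.17
grasp_force: 50.0
```

Call:
drive_tool:
  steps:
    - {"grip": 0,"tx": -7,"ty": -15,"tz": -1,"rx": -0.13,"ry": 0,"rz": 0.75}
    - {"grip": 0,"tx": -7,"ty": -15,"tz": -1,"rx": -0.13,"ry": 0,"rz": 0.75}
    - {"grip": 0,"tx": -7.5,"ty": -15,"tz": -1.5,"rx": -0.13,"ry": 0,"rz": 0.75}
    - {"grip": 0,"tx": -7.5,"ty": -15,"tz": -1.5,"rx": -0.13,"ry": 0,"rz": 0.75}
    - {"grip": 0,"tx": -8,"ty": -14,"tz": -1.5,"rx": -0.13,"ry": 0,"rz": 0.75}
    - {"grip": 0,"tx": -8,"ty": -14,"tz": -1.5,"rx": -0.13,"ry": 0,"rz": 0.75}
    - {"grip": 0,"tx": 0,"ty": 0,"tz": 0,"rx": 0,"ry": 0,"rz": 0}

```text
time_s: 10.85
position: [463.8, -18.4, 164.5]
orientation: [3.126, 0.003, 0.264]
contact_force: [0.3, 0.3, -2.5]
opening: 0.173
grasp_force: 50.0
```

Run:
```python
from go import *
now();a,QA=H(-60,58)
plan([(a,QA,12)])
f=bot.grab_frame('wrist');save(f,'w5.png')
Rb=np.array(f['pose']);b=bot.get_state();p=np.array(b['position']);Q=R.from_rotvec(b['orientation']).as_matrix()
P=np.array([[-42,45,-81],[-42,-45,-81],[-47,0,-81],[-42,45,-130],[-42,-45,-130]])
print('expect rim front px',proj(f,[p+Q@(BT+RB@x) for x in P]).round(1))
```

```text
t 10.85 bail [567.7 -19.1 273.3] hook frame [ -13.2 -182.2   60.3] lvl [0.002 0.    1.   ] yaw 0.001 F [ 0.3  0.3 -2.5] q [-0.1   0.    2.31  0.02  0.66  1.46] 0.1731935151886983 49.99320924282074
[{"grip":0,"tx":-1.3,"ty":-17.0,"tz":-0.1,"rx":-0.13,"ry":0.01,"rz":0.76},{"grip":0,"tx":-1.5,"ty":-17.0,"tz":-0.1,"rx":-0.13,"ry":0.01,"rz":0.76},{"grip":0,"tx":-1.7,"ty":-17.0,"tz":-0.2,"rx":-0.13,"ry":0.01,"rz":0.76},{"grip":0,"tx":-2.0,"ty":-16.9,"tz":-0.2,"rx":-0.13,"ry":0.01,"rz":0.76},{"grip":0,"tx":-2.2,"ty":-16.9,"tz":-0.2,"rx":-0.13,"ry":0.0,"rz":0.76},{"grip":0,"tx":-2.4,"ty":-16.9,"tz":-0.3,"rx":-0.13,"ry":0.0,"rz":0.76},{"grip":0,"tx":-2.6,"ty":-16.8,"tz":-0.3,"rx":-0.13,"ry":0.01,"rz":0.76},{"grip":0,"tx":-2.8,"ty":-16.8,"tz":-0.3,"rx":-0.13,"ry":0.0,"rz":0.76},{"grip":0,"tx":-3.1,"ty":-16.8,"tz":-0.4,"rx":-0.13,"ry":0.01,"rz":0.75},{"grip":0,"tx":-3.3,"ty":-16.7,"tz":-0.4,"rx":-0.13,"ry":0.0,"rz":0.76},{"grip":0,"tx":-3.5,"ty":-16.7,"tz":-0.5,"rx":-0.12,"ry":0.01,"rz":0.75},{"grip":0,"tx":-3.7,"ty":-16.6,"tz":-0.5,"rx":-0.13,"ry":0.0,"rz":0.76}]
end [448.2 185.6 162. ]
expect rim front px [[220.5 125. ]
 [420.7 125.1]
 [320.7 135.9]
 [243.8 137.8]
 [395.  137.8]]
```

Call:
drive_tool:
  steps:
    - {"grip": 0,"tx": -1.5,"ty": -17,"tz": 0,"rx": -0.13,"ry": 0,"rz": 0.76}
    - {"grip": 0,"tx": -1.5,"ty": -17,"tz": 0,"rx": -0.13,"ry": 0,"rz": 0.76}
    - {"grip": 0,"tx": -1.5,"ty": -17,"tz": 0,"rx": -0.13,"ry": 0,"rz": 0.76}
    - {"grip": 0,"tx": -2,"ty": -17,"tz": 0,"rx": -0.13,"ry": 0,"rz": 0.76}
    - {"grip": 0,"tx": -2,"ty": -17,"tz": 0,"rx": -0.13,"ry": 0,"rz": 0.76}
    - {"grip": 0,"tx": -2.5,"ty": -17,"tz": -0.5,"rx": -0.13,"ry": 0,"rz": 0.76}
    - {"grip": 0,"tx": -2.5,"ty": -17,"tz": -0.5,"rx": -0.13,"ry": 0,"rz": 0.76}
    - {"grip": 0,"tx": -3,"ty": -17,"tz": -0.5,"rx": -0.13,"ry": 0,"rz": 0.76}
    - {"grip": 0,"tx": -3,"ty": -17,"tz": -0.5,"rx": -0.13,"ry": 0,"rz": 0.76}
    - {"grip": 0,"tx": -3.5,"ty": -17,"tz": -0.5,"rx": -0.13,"ry": 0,"rz": 0.76}
    - {"grip": 0,"tx": -3.5,"ty": -16,"tz": -0.5,"rx": -0.13,"ry": 0,"rz": 0.76}
    - {"grip": 0,"tx": -4,"ty": -16,"tz": -0.5,"rx": -0.13,"ry": 0,"rz": 0.76}

```text
time_s: 12.1
position: [450.0, 184.7, 162.6]
orientation: [3.102, -0.251, 0.265]
contact_force: [0.1, 0.0, -1.8]
opening: 0.174
grasp_force: 50.0
```

Call:
drive_tool:
  steps:
    - {"grip": 0,"tx": 0,"ty": 0,"tz": 0,"rx": 0,"ry": 0,"rz": 0}
    - {"grip": 0,"tx": 0,"ty": 0,"tz": 0,"rx": 0,"ry": 0,"rz": 0}

```text
time_s: 12.3
position: [449.8, 184.1, 162.7]
orientation: [3.102, -0.248, 0.265]
contact_force: [-0.9, -0.1, -2.9]
opening: 0.171
grasp_force: 50.0
```

Run:
```python
from go import *
now()
f=bot.grab_frame('wrist')
for r in bot.outline_of('basket','wrist')[:1]+bot.outline_of('s_hook','wrist')[:1]:
    ys,xs=np.nonzero(r['region']);print(r['conf'],xs.min(),xs.max(),ys.min(),ys.max())
t=bot.grab_frame('top')
for q in ['s_hook','basket','rail_stand']:
  for r in bot.outline_of(q,'top')[:1]: ys,xs=np.nonzero(r['region']);print('top',q,r['conf'],len(xs),xs.min(),xs.max(),ys.min(),ys.max())
a=cv2.resize(f['frame'][0:300],None,fx=.9,fy=.9);b=cv2.resize(t['frame'][120:240,180:380],None,fx=2.8,fy=2.8)
c=np.zeros((600,640,3),np.uint8);c[:270,:576]=a;b=b[:330,:560];c[270:270+b.shape[0],:b.shape[1]]=b
cv2.imwrite('pics/c6.png',c[:,:,::-1])
plan([(*H(-10,54),6),(*H(-10,48),2)])
```

```text
t 12.3 bail [552.  166.9 271.7] hook frame [-58.3  -1.1  58.7] lvl [-0.     0.001  1.   ] yaw -0.16 F [-0.9 -0.1 -2.9] q [ 0.39  0.06  2.26 -0.15  0.69  2.23] 0.17108295576425525 49.99285876750946
0.78 187 450 0 302
top s_hook 0.57 219 299 312 184 202
top basket 0.91 485 254 287 186 221
top rail_stand 0.77 930 240 292 157 211
[{"grip":0,"tx":7.8,"ty":-0.2,"tz":2.2,"rx":0.0,"ry":-0.01,"rz":-0.02},{"grip":0,"tx":7.8,"ty":-0.2,"tz":2.2,"rx":0.01,"ry":-0.01,"rz":-0.02},{"grip":0,"tx":7.8,"ty":-0.2,"tz":2.2,"rx":0.0,"ry":-0.01,"rz":-0.01},{"grip":0,"tx":7.8,"ty":-0.2,"tz":2.2,"rx":0.01,"ry":-0.01,"rz":-0.02},{"grip":0,"tx":7.7,"ty":-0.2,"tz":2.3,"rx":0.0,"ry":-0.02,"rz":-0.01},{"grip":0,"tx":7.8,"ty":-0.2,"tz":2.2,"rx":0.01,"ry":-0.01,"rz":-0.02}]
[{"grip":0,"tx":-0.5,"ty":-0.0,"tz":3.0,"rx":-0.0,"ry":-0.0,"rz":0.0},{"grip":0,"tx":-0.5,"ty":-0.1,"tz":2.9,"rx":-0.0,"ry":-0.0,"rz":0.0}]
end [497.7 177.6 152.1]
```

View pics/c6.png

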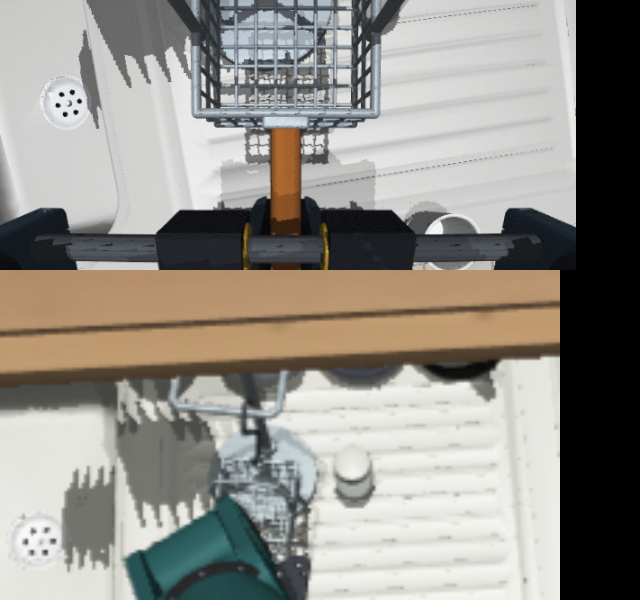

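The front rim sits within about 2 px of where I expect it, so the basket is level in the grip. The top view shows the hook just ahead of the bail, aligned. Now I'll insert over the tip.

Call:
drive_tool:
  steps:
    - {"grip": 0,"tx": 5,"ty": 0,"tz": 1,"rx": 0,"ry": 0,"rz": 0}
    - {"grip": 0,"tx": 8,"ty": 0,"tz": 1.5,"rx": 0,"ry": 0,"rz": 0}
    - {"grip": 0,"tx": 8,"ty": -0.5,"tz": 1.5,"rx": 0,"ry": 0,"rz": 0}
    - {"grip": 0,"tx": 8,"ty": -0.5,"tz": 1.5,"rx": 0,"ry": 0,"rz": 0}
    - {"grip": 0,"tx": 8,"ty": 0,"tz": 2,"rx": 0,"ry": 0,"rz": 0}
    - {"grip": 0,"tx": 5,"ty": 0,"tz": 2,"rx": 0,"ry": 0,"rz": 0}
    - {"grip": 0,"tx": 3,"ty": 0,"tz": 0.5,"rx": 0,"ry": 0,"rz": 0}
    - {"grip": 0,"tx": 0,"ty": 0,"tz": 0,"rx": 0,"ry": 0,"rz": 0}
    - {"grip": 0,"tx": 0,"ty": 0,"tz": 0,"rx": 0,"ry": 0,"rz": 0}

```text
time_s: 13.55
position: [495.1, 178.0, 160.9]
orientation: [3.102, -0.25, 0.266]
contact_force: [-0.3, 0.5, -1.5]
opening: 0.173
grasp_force: 50.0
```

Run:
```python
from go import *
now()
t=bot.grab_frame('top');cv2.imwrite('pics/t7.png',t['frame'][:,:,::-1])
for r in bot.outline_of('s_hook','top')[:2]: ys,xs=np.nonzero(r['region']);print('top',r['conf'],len(xs),xs.min(),xs.max(),ys.min(),ys.max())
print('expected trough/tip/crown px',proj(t,[T,[587.3,162.2,249],[611,158,343]]).round(1))
plan([(*H(-7,42),3),(*H(-3,28),3),(*H(0,14),3)])
```

```text
t 13.55 bail [597.2 160.6 270. ] hook frame [-12.6  -0.1  57. ] lvl [-0.001  0.     1.   ] yaw -0.161 F [-0.3  0.5 -1.5] q [ 0.35  0.13  2.19 -0.14  0.69  2.18] 0.17287801406358902 49.9927943944931
top 0.42 36 266 272 166 180
expected trough/tip/crown px [[271.  185. ]
 [268.8 187.2]
 [266.4 168.8]]
[{"grip":0,"tx":1.0,"ty":0.0,"tz":5.2,"rx":0.01,"ry":-0.02,"rz":-0.02},{"grip":0,"tx":1.0,"ty":0.0,"tz":5.3,"rx":0.01,"ry":-0.02,"rz":-0.02},{"grip":0,"tx":0.9,"ty":0.0,"tz":5.2,"rx":0.0,"ry":-0.03,"rz":-0.03}]
[{"grip":0,"tx":0.5,"ty":-0.0,"tz":4.8,"rx":0.0,"ry":0.0,"rz":0.0},{"grip":0,"tx":0.6,"ty":-0.0,"tz":4.9,"rx":0.0,"ry":0.0,"rz":0.0},{"grip":0,"tx":0.5,"ty":-0.0,"tz":4.8,"rx":0.0,"ry":0.0,"rz":0.0}]
[{"grip":0,"tx":0.2,"ty":-0.0,"tz":4.8,"rx":0.0,"ry":0.0,"rz":0.0},{"grip":0,"tx":0.2,"ty":-0.0,"tz":4.8,"rx":0.0,"ry":0.0,"rz":0.0},{"grip":0,"tx":0.2,"ty":-0.1,"tz":4.7,"rx":0.0,"ry":0.0,"rz":0.0}]
end [507.5 176.  118. ]
```

Call:
drive_tool:
  steps:
    - {"grip": 0,"tx": 1,"ty": 0,"tz": 5,"rx": 0,"ry": 0,"rz": 0}
    - {"grip": 0,"tx": 1,"ty": 0,"tz": 5,"rx": 0,"ry": 0,"rz": 0}
    - {"grip": 0,"tx": 1,"ty": 0,"tz": 5,"rx": 0,"ry": 0,"rz": 0}
    - {"grip": 0,"tx": 0.5,"ty": 0,"tz": 5,"rx": 0,"ry": 0,"rz": 0}
    - {"grip": 0,"tx": 0.5,"ty": 0,"tz": 5,"rx": 0,"ry": 0,"rz": 0}
    - {"grip": 0,"tx": 0.5,"ty": 0,"tz": 5,"rx": 0,"ry": 0,"rz": 0}
    - {"grip": 0,"tx": 0,"ty": 0,"tz": 0,"rx": 0,"ry": 0,"rz": 0}

```text
time_s: 14.35
position: [504.5, 176.3, 131.4]
orientation: [3.102, -0.25, 0.265]
contact_force: [0.5, -0.2, -1.8]
opening: 0.171
grasp_force: 50.0
```

Call:
drive_tool:
  steps:
    - {"grip": 0,"tx": 0,"ty": 0,"tz": 4,"rx": 0,"ry": 0,"rz": 0}
    - {"grip": 0,"tx": 0,"ty": 0,"tz": 4,"rx": 0,"ry": 0,"rz": 0}
    - {"grip": 0,"tx": 0,"ty": 0,"tz": 4,"rx": 0,"ry": 0,"rz": 0}
    - {"grip": 0,"tx": 0,"ty": 0,"tz": 0,"rx": 0,"ry": 0,"rz": 0}

```text
time_s: 14.75
position: [506.5, 175.9, 119.8]
orientation: [3.102, -0.25, 0.265]
contact_force: [-0.3, -0.5, -2.9]
opening: 0.171
grasp_force: 50.0
```

Run:
```python
from go import *
now()
plan([(*H(0,6),2)])
```

```text
t 14.75 bail [608.7 158.6 228.9] hook frame [-1.  -0.3 15.9] lvl [-0.001  0.001  1.   ] yaw -0.161 F [-0.3 -0.5 -2.9] q [ 0.33  0.21  2.18 -0.15  0.6   2.18] 0.1709969614858613 49.992894530296326
[{"grip":0,"tx":-0.4,"ty":-0.1,"tz":4.9,"rx":0.02,"ry":-0.02,"rz":-0.04},{"grip":0,"tx":-0.4,"ty":-0.2,"tz":4.9,"rx":0.02,"ry":-0.02,"rz":-0.03}]
end [507.4 176.  110. ]
```

Still no contact, as expected at 16 mm above the trough. I'll lower in small steps and watch the force.

Call:
drive_tool:
  steps:
    - {"grip": 0,"tx": 0,"ty": 0,"tz": 3,"rx": 0,"ry": 0,"rz": 0}
    - {"grip": 0,"tx": 0,"ty": 0,"tz": 3,"rx": 0,"ry": 0,"rz": 0}
    - {"grip": 0,"tx": 0,"ty": 0,"tz": 2,"rx": 0,"ry": 0,"rz": 0}
    - {"grip": 0,"tx": 0,"ty": 0,"tz": 0,"rx": 0,"ry": 0,"rz": 0}

```text
time_s: 15.15
position: [508.0, 175.7, 112.2]
orientation: [3.102, -0.25, 0.266]
contact_force: [-0.5, 1.0, -1.5]
opening: 0.172
grasp_force: 50.0
```

Call:
drive_tool:
  steps:
    - {"grip": 0,"tx": 0,"ty": 0,"tz": 1.5,"rx": 0,"ry": 0,"rz": 0}
    - {"grip": 0,"tx": 0,"ty": 0,"tz": 1.5,"rx": 0,"ry": 0,"rz": 0}
    - {"grip": 0,"tx": 0,"ty": 0,"tz": 0,"rx": 0,"ry": 0,"rz": 0}
    - {"grip": 0,"tx": 0,"ty": 0,"tz": 0,"rx": 0,"ry": 0,"rz": 0}

```text
time_s: 15.55
position: [509.1, 175.8, 109.9]
orientation: [3.102, -0.25, 0.268]
contact_force: [0.1, 1.2, 2.5]
opening: 0.172
grasp_force: 50.0
```

```bash
python3 -c "
from go import *
now()"
```

```text
t 15.55 bail [611.  158.4 219.1] hook frame [ 1.3 -0.1  6.1] lvl [-0.002  0.     1.   ] yaw -0.161 F [0.1 1.2 2.5] q [ 0.33  0.24  2.18 -0.15  0.58  2.19] 0.17214207408458088 49.99418556690216
```

The bail makes contact at exactly 6 mm above the trough, so it is seated. I'll ease up slightly, then open gently.

Call:
drive_tool:
  steps:
    - {"grip": 0,"tx": 0,"ty": 0,"tz": -1,"rx": 0,"ry": 0,"rz": 0}
    - {"grip": 0,"tx": 0,"ty": 0,"tz": 0,"rx": 0,"ry": 0,"rz": 0}
    - {"grip": 16,"tx": 0,"ty": 0,"tz": 0,"rx": 0,"ry": 0,"rz": 0}
    - {"grip": 18,"tx": 0,"ty": 0,"tz": 0,"rx": 0,"ry": 0,"rz": 0}
    - {"grip": 20,"tx": 0,"ty": 0,"tz": 0,"rx": 0,"ry": 0,"rz": 0}
    - {"grip": 24,"tx": 0,"ty": 0,"tz": 0,"rx": 0,"ry": 0,"rz": 0}
    - {"grip": 30,"tx": 0,"ty": 0,"tz": 0,"rx": 0,"ry": 0,"rz": 0}
    - {"grip": 40,"tx": 0,"ty": 0,"tz": 0,"rx": 0,"ry": 0,"rz": 0}
    - {"grip": 60,"tx": 0,"ty": 0,"tz": 0,"rx": 0,"ry": 0,"rz": 0}
    - {"grip": 60,"tx": 0,"ty": 0,"tz": 0,"rx": 0,"ry": 0,"rz": 0}
  force: 10

```text
time_s: 16.55
position: [508.4, 175.7, 110.6]
orientation: [3.102, -0.25, 0.266]
contact_force: [-0.3, 0.8, 0.4]
opening: 0.56
grasp_force: 0.0
```

Run:
```python
from go import *
now()
f=bot.grab_frame('wrist');im=f['frame'].astype(int)
m=(im[:,:,0]>im[:,:,2]*1.8)&(im[:,:,0]>70)&(im[:,:,0]<235)
ys,xs=np.nonzero(m)
for y in range(100,300,20):
    x=xs[ys==y]
    if len(x): print(y,x.min(),x.max(),len(x),np.median(x))
```

```text
t 16.55 bail [610.5 158.3 219.7] hook frame [ 0.8 -0.2  6.7] lvl [-0.001  0.     1.   ] yaw -0.161 F [-0.3  0.8  0.4] q [ 0.33  0.23  2.18 -0.15  0.58  2.19] 0.5603534803655433 0.0
160 299 332 34 315.5
180 299 331 33 315.0
200 299 330 32 314.5
220 298 329 32 313.5
240 297 329 33 313.0
260 199 435 38 307.5
280 196 439 16 431.5
```

The handle stays centred between the open fingers, so the basket hangs on its own. I'll retreat straight back.

Call:
drive_tool:
  steps:
    - {"grip": 75,"tx": -4,"ty": 0,"tz": -0.5,"rx": 0,"ry": 0,"rz": 0}
    - {"grip": 75,"tx": -8,"ty": 0,"tz": -1.5,"rx": 0,"ry": 0,"rz": 0}
    - {"grip": 75,"tx": -10,"ty": 0,"tz": -1.5,"rx": 0,"ry": 0,"rz": 0}
    - {"grip": 75,"tx": -10,"ty": 0,"tz": -1.5,"rx": 0,"ry": 0,"rz": 0}
    - {"grip": 75,"tx": -10,"ty": 0,"tz": -1.5,"rx": 0,"ry": 0,"rz": 0}
    - {"grip": 75,"tx": -10,"ty": 0,"tz": -1.5,"rx": 0,"ry": 0,"rz": 0}
    - {"grip": 75,"tx": -10,"ty": 0,"tz": -3,"rx": 0,"ry": 0,"rz": 0}
    - {"grip": 75,"tx": -8,"ty": 0,"tz": -5,"rx": 0,"ry": 0,"rz": 0}
    - {"grip": 75,"tx": -5,"ty": 0,"tz": -8,"rx": 0,"ry": 0,"rz": 0}
    - {"grip": 75,"tx": 0,"ty": 0,"tz": 0,"rx": 0,"ry": 0,"rz": 0}

```text
time_s: 17.6
position: [431.3, 188.7, 122.5]
orientation: [3.103, -0.249, 0.268]
contact_force: [-0.1, -0.2, -0.7]
opening: 0.821
grasp_force: 0.0
```

Call:
drive_tool:
  steps:
    - {"grip": 75,"tx": 0,"ty": 0,"tz": 0,"rx": 0,"ry": 0,"rz": 0}
    - {"grip": 75,"tx": 0,"ty": 0,"tz": 0,"rx": 0,"ry": 0,"rz": 0}
    - {"grip": 75,"tx": 0,"ty": 0,"tz": 0,"rx": 0,"ry": 0,"rz": 0}
    - {"grip": 75,"tx": 0,"ty": 0,"tz": 0,"rx": 0,"ry": 0,"rz": 0}
    - {"grip": 75,"tx": 0,"ty": 0,"tz": 0,"rx": 0,"ry": 0,"rz": 0}
    - {"grip": 75,"tx": 0,"ty": 0,"tz": 0,"rx": 0,"ry": 0,"rz": 0}
    - {"grip": 75,"tx": 0,"ty": 0,"tz": 0,"rx": 0,"ry": 0,"rz": 0}
    - {"grip": 75,"tx": 0,"ty": 0,"tz": 0,"rx": 0,"ry": 0,"rz": 0}
    - {"grip": 75,"tx": 0,"ty": 0,"tz": 0,"rx": 0,"ry": 0,"rz": 0}
    - {"grip": 75,"tx": 0,"ty": 0,"tz": 0,"rx": 0,"ry": 0,"rz": 0}
    - {"grip": 75,"tx": 0,"ty": 0,"tz": 0,"rx": 0,"ry": 0,"rz": 0}
    - {"grip": 75,"tx": 0,"ty": 0,"tz": 0,"rx": 0,"ry": 0,"rz": 0}

```text
time_s: 18.8
position: [431.4, 188.3, 121.4]
orientation: [3.102, -0.25, 0.266]
contact_force: [-0.6, -0.5, 0.9]
opening: 0.823
grasp_force: 0.0
```

```bash
cat > chk.py <<'E'
from go import *
now()
f0=None
for i in range(6):
    f=bot.grab_frame('wrist');im=f['frame'].astype(int)
    m=(im[:,:,0]>im[:,:,2]*1.8)&(im[:,:,0]>70)&(im[:,:,0]<235);m[240:]=0
    n,l,st,c=cv2.connectedComponentsWithStats(m.astype(np.uint8));k=1+np.argmax(st[1:,4]);print(st[k],c[k].round(1), '' if f0 is None else np.abs(im-f0)[:230].mean().round(2));f0=im
save(f,'w8.png')
E
python3 chk.py
```

```text
t 18.8 bail [533.5 170.9 230.5] hook frame [-77.2  -0.1  17.5] lvl [-0.001  0.     1.   ] yaw -0.161 F [-0.6 -0.5  0.9] q [ 0.42  0.11  2.3  -0.17  0.59  2.29] 0.8233846098529309 0.0
[ 298    0   35  139 4321] [314.4  68.1] 
[ 298    0   35  139 4317] [314.6  68.1] 1.75
[ 299    0   34  139 4311] [314.9  68.2] 1.81
[ 299    0   34  139 4304] [315.2  68.2] 1.83
[ 300    0   33  139 4298] [315.5  67.9] 1.85
[ 300    0   33  139 4314] [315.8  68.2] 1.85
```

The basket sways by only about 2 mm/s. I'll lift the arm clear for a full numerical check from the wrist camera.

Run:
```python
from go import *
h.GRIP=75
plan([([425,110,400],ori(0,30),12)])
```

```text
[{"grip":75,"tx":4.5,"ty":6.6,"tz":-22.8,"rx":0.28,"ry":1.68,"rz":-0.72},{"grip":75,"tx":5.0,"ty":6.6,"tz":-22.7,"rx":0.28,"ry":1.68,"rz":-0.72},{"grip":75,"tx":5.6,"ty":6.5,"tz":-22.5,"rx":0.28,"ry":1.68,"rz":-0.72},{"grip":75,"tx":6.2,"ty":6.5,"tz":-22.4,"rx":0.28,"ry":1.68,"rz":-0.72},{"grip":75,"tx":6.8,"ty":6.5,"tz":-22.2,"rx":0.28,"ry":1.68,"rz":-0.72},{"grip":75,"tx":7.4,"ty":6.4,"tz":-22.0,"rx":0.28,"ry":1.68,"rz":-0.72},{"grip":75,"tx":7.9,"ty":6.4,"tz":-21.9,"rx":0.29,"ry":1.68,"rz":-0.72},{"grip":75,"tx":8.5,"ty":6.4,"tz":-21.6,"rx":0.28,"ry":1.68,"rz":-0.72},{"grip":75,"tx":9.0,"ty":6.5,"tz":-21.4,"rx":0.29,"ry":1.68,"rz":-0.72},{"grip":75,"tx":9.6,"ty":6.5,"tz":-21.2,"rx":0.28,"ry":1.68,"rz":-0.72},{"grip":75,"tx":10.1,"ty":6.5,"tz":-21.0,"rx":0.29,"ry":1.67,"rz":-0.72},{"grip":75,"tx":10.6,"ty":6.4,"tz":-20.6,"rx":0.28,"ry":1.68,"rz":-0.72}]
end [425.1 110.  400. ]
```

Call:
drive_tool:
  steps:
    - {"grip": 75,"tx": 4,"ty": 0,"tz": -23,"rx": 0,"ry": 0,"rz": 0}
    - {"grip": 75,"tx": 4,"ty": 3,"tz": -23,"rx": 0.3,"ry": 1.8,"rz": -0.7}
    - {"grip": 75,"tx": 5,"ty": 7,"tz": -22.5,"rx": 0.3,"ry": 1.8,"rz": -0.7}
    - {"grip": 75,"tx": 5,"ty": 7,"tz": -22.5,"rx": 0.3,"ry": 1.8,"rz": -0.7}
    - {"grip": 75,"tx": 5,"ty": 7,"tz": -22,"rx": 0.3,"ry": 1.8,"rz": -0.7}
    - {"grip": 75,"tx": 6,"ty": 7,"tz": -22,"rx": 0.3,"ry": 1.8,"rz": -0.7}
    - {"grip": 75,"tx": 7,"ty": 7,"tz": -22,"rx": 0.3,"ry": 1.8,"rz": -0.7}
    - {"grip": 75,"tx": 8,"ty": 7,"tz": -21.5,"rx": 0.3,"ry": 1.8,"rz": -0.7}
    - {"grip": 75,"tx": 8,"ty": 7,"tz": -21.5,"rx": 0.3,"ry": 1.8,"rz": -0.7}
    - {"grip": 75,"tx": 9,"ty": 7,"tz": -21,"rx": 0.3,"ry": 1.8,"rz": -0.7}
    - {"grip": 75,"tx": 9,"ty": 7,"tz": -21,"rx": 0.3,"ry": 1.8,"rz": -0.7}
    - {"grip": 75,"tx": 0,"ty": 0,"tz": 0,"rx": 0,"ry": 0,"rz": 0}

```text
time_s: 20.3
position: [420.8, 122.0, 376.7]
orientation: [3.047, -0.047, 0.764]
contact_force: [-0.5, 0.3, -0.1]
opening: 0.824
grasp_force: 0.0
```

```bash
cat > chk2.py <<'E'
from go import *
import sys
from scipy.optimize import least_squares
from fithook import C
np.set_printoptions(precision=2,suppress=True)
f=bot.grab_frame('wrist');s=bot.get_state();print(s['time_s'],s['position'])
for q in ['basket','s_hook','jar','cup']:
    for r in bot.outline_of(q,'wrist')[:1]:
        ys,xs=np.nonzero(r['region']);print(q,round(r['conf'],2),np.array(r['location']),len(xs),xs.min(),xs.max(),ys.min(),ys.max())
def rot(P,y): return np.array(P,float)@R.from_euler('z',y).as_matrix().T
B=T+[0,0,6]
bp=proj(f,B+rot([[x,y,z-130] for x in(-42,58) for y in(-45,45) for z in(0,50)]+[[0,-34,-12],[0,34,-12],[-125,0,-90]],HY))
print('expected basket bbox',bp.min(0),bp.max(0),'handle end',bp[-1])
hp=proj(f,[610.7,158.1,278]+rot(C,HY));print('expected hook bbox',hp.min(0),hp.max(0))
prev=None
for i in range(5):
    im=bot.grab_frame('wrist')['frame'].astype(int)
    m=(im[:,:,0]>im[:,:,2]*1.8)&(im[:,:,0]>70)&(im[:,:,0]<235);m[250:]=0
    n,l,st,c=cv2.connectedComponentsWithStats(m.astype(np.uint8));k=1+np.argmax(st[1:,4]);print('handle',st[k],c[k])
E
python3 chk2.py
```

```text
20.35 [420.51 122.17 374.86]
basket 0.56 [282.7 140.2] 3946 247 327 87 220
s_hook 0.71 [267.9  50.9] 752 260 285 5 113
jar 0.87 [358.1 134.1] 1314 341 376 112 159
cup 0.86 [376.5 304.5] 925 348 398 292 319
expected basket bbox [250.29  90.58] [325.42 220.59] handle end [274.09 220.59]
expected hook bbox [263.31   6.44] [283.98 110.25]
handle [267 160  20  57 634] [276.61 187.61]
handle [267 160  20  56 630] [276.57 187.69]
handle [267 160  21  56 631] [276.59 187.53]
handle [267 161  21  55 626] [276.57 187.89]
handle [267 161  21  55 628] [276.63 187.91]
```

The basket and hook outlines match the expected hanging pose within 2–3 px, and the basket is still and level. Handing in.

```bash
python3 -c "
from cell import bot
print(bot.sign_off())"
```

```text
the job is handed in; nothing more can be done
None
```

The basket hangs by its bail in the S-hook's lower loop on the rail, still and level in the last camera check; no bystander was knowingly touched (jar and cup seen standing, mug and matchbox not re-checked), and the job was handed in at about 21 s with no verdict shown.

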